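# Gauge the coupons by pinch and wind the 12 mm one into the test cell

### The job

The three aluminium coupons leaning in the black rack look alike but are 9, 12 and 15 mm thick: pinch them with the gripper to tell their thickness, and stand the 12 mm one in the sloping holder of the test cell's carriage, leaning on its rest as in the rack, while the carriage is still out. Let go of it, then turn the hand crank clockwise (seen from above) until the carriage is wound fully home under the spray frame. Leave the other two coupons in their slots and do not knock over or push aside the bottles, jar, beaker and weight.

Things in the scene. Friction and masses are not known exactly. Their poses are not given: they have to be found in the camera images.
- coupon_a: Bare aluminium plate, 60 mm wide, 90 mm tall, 0.1 to 0.3 kg; one of three alike but 9, 12 and 15 mm thick (which is which is not told). Starts in a rack slot, leaning 30 degrees, top to the rack's -x. Origin: bottom middle of the broad face lying on the rest. Axes: z up the plate, y across it, x through the thickness (metal from x = 0 to the thickness). Top 40 mm is bare on both faces.
- coupon_b: Bare aluminium plate, 60 mm wide, 90 mm tall, 0.1 to 0.3 kg; one of three alike but 9, 12 and 15 mm thick (which is which is not told). Starts in a rack slot, leaning 30 degrees, top to the rack's -x. Origin: bottom middle of the broad face lying on the rest. Axes: z up the plate, y across it, x through the thickness (metal from x = 0 to the thickness). Top 40 mm is bare on both faces.
- coupon_c: Bare aluminium plate, 60 mm wide, 90 mm tall, 0.1 to 0.3 kg; one of three alike but 9, 12 and 15 mm thick (which is which is not told). Starts in a rack slot, leaning 30 degrees, top to the rack's -x. Origin: bottom middle of the broad face lying on the rest. Axes: z up the plate, y across it, x through the thickness (metal from x = 0 to the thickness). Top 40 mm is bare on both faces.
- rack: Fixed black plastic rack, base 80 x 270 mm. Origin: on the table under the middle slot; x away from the robot, y along the row. Slots at y = -85, 0, 85 mm: a rest 50 mm long leaning 30 degrees, a ledge 20 mm deep at z = 26 mm square to it, a 12 mm toe, cheeks 68 mm apart. Pinched squarely (tool tilted 30 degrees, closing along the coupon's x) the opening reads the thickness, or up to 1 mm less.
- cell: Fixed test cell. Origin: on the table under the carriage at travel 0; x along the rails, away from the robot, under the open spray frame (four aluminium posts at x = 90 and 190 mm, y = -60 and 60 mm, top bars and a brass nozzle, up to 193 mm high). A grey gearbox with the crank stands at y = -150 mm (top 68 mm high).
- seat (a point): Bottom middle of the sloping rest of the holder on the carriage, where a seated coupon's origin comes to lie; moves with the carriage. Axes as the cell's (untilted). Holder like a rack slot: rest 50 mm long, leaning 30 degrees, top to the cell's -x; ledge 20 mm deep square to it, 12 mm toe, cheeks 72 mm apart and 20 mm high.
- carriage (a joint): Travel of the carriage along the cell's +x, m: it starts between 0 and about 0.008 (out, loading) and reaches its stop, fully home under the spray frame, at 0.090. Driven only by the crank: 0.090 m for two full turns (7.16 mm per radian).
- crank (a joint): Crank angle, rad, growing clockwise seen from above, which winds the carriage in; from 0 to 12.57 (two full turns), with hard stops at both ends. At 0 the grip is on the cell's -x side of the axis. It takes 2 to 4 N at the grip and stays where left.
- crank_axis (a point): Point on the crank's vertical axis at the mid-height of its grip (122.5 mm above the table). The grip circles it at 45 mm radius.
- grip_mid (a point): Middle of the crank's upright black grip, a cylinder 22 mm in diameter and 45 mm tall (100 to 145 mm above the table) that spins freely on its pin. The steel crank arm runs just below it.
- amber_bottle: Amber glass bottle with a white cap, diameter 64 mm, 150 mm tall, standing loose on the table as a bystander. Origin: centre of its underside.
- beaker: Glass beaker, rim diameter 64 mm, 85 mm tall, standing loose on the table as a bystander. Origin: centre of its underside.
- salt_jar: White jar with a black lid, diameter 60 mm, 70 mm tall, standing loose on the table as a bystander. Origin: centre of its underside.
- wash_bottle: White plastic bottle with a red cap, diameter 60 mm, 130 mm tall, standing loose on the table as a bystander. Origin: centre of its underside.
- weight: Brass knobbed weight, diameter 40 mm, 56 mm tall, standing loose on the table as a bystander. Origin: centre of its underside.
Mind the look-alikes: they are no part of the job. Leave any yellow look-alike of the coupon_c alone.

How it is judged:
By the outcome, as a careful person would: the job done as asked, in the order asked, and still so for the second after the job is handed in, with the robot touching nothing.
It also fails if it takes over 64 s, if anything falls off the work surface, if the arm or the gripper's body presses on something with over 40 N, if the wrist force passes 120 N, or if a joint passes its speed limit or range.

### The arm

A 6-joint arm with a two-finger parallel gripper is mounted at the origin on the work surface. World frame = base frame: x ahead of the robot, y to its left, z up, the work surface at z = 0. Lengths are in m, angles in rad, forces in N, time in s.
With the tool pointing down it reaches from about 0.35 to 0.975 m from the base axis. Payload 4.9 kg.
Tool frame: the origin (TCP) lies on the centre line of the jaws, within the pads' length; the fingertips stand manip.tip_reach ahead of it and the grasp point (between the pads) is the TCP (manip.tip_reach is the distance from the TCP to the fingertips, in m); z points along the fingers, y is the line along which they close (so a half turn about z gives the same grasp; the last joint's range is limited). The gripper opens to 85 mm and grips with 20 to 120 N. Pads are 22 mm wide; open, the fingers measure 114 mm over their backs; the gripper's body (76 mm by 85 mm) begins 54 mm behind the grasp point. The pads swing forward as they close: fully open they stand 13 mm farther back than shut.
Start: joints at [-1.224, 0.053, 1.613, -0, 1.476, -0.119], TCP at [0.281, -0.558, 0.23] pointing down, gripper open.
Joint ranges: [-3.01, 3.01], [-1.01, 2.22], [0.06, 2.58], [-1.02, 4.17], [0.09, 2.62], [-3.14, 3.14]. Speed limits (rad/s): [2.57, 2.57, 3.14, 3.14, 3.14, 3.14].

### API

Orientations are given as a unit quaternion [w, x, y, z].
In Python, from plant import manip gives the robot as it stands. The module is installed in compiled form; this text tells all that it offers.
- The arm moves only by the tool move_arm, never from a script. Its argument "rows" is a list of rows, each a list of 7 numbers: the shift along the tool's x, y, z in cm, then the turn, a rotation vector about the tool's x, y, z in degrees, then the opening, from -1 (shut) to 1 (fully open). In form: [[tx, ty, tz, ax, ay, az, jaw], ...]. A call has 1 to 20 rows; each row shifts and turns the commanded pose from where the row before left it, along the tool's axes as they then stand; what a row does not reach is not made up. A row lasts 1/12 s, in which the tool goes at most 41.7 mm and 7.16 degrees, less where a joint would pass 70% of its speed; a pose out of reach is approached as far as the arm can. A call is refused whole if a number of a shift passes 4.17 or a number of a turn 7.16, either way. A call with a gripper value outside its range is refused whole. The fingers move at their own pace and stop on an object; the grip force is fixed at half the most. Time passes only in rows, so rows that do not move let the fingers close. It gives the time, the measured TCP pose, the force, the opening and the grip force at its end, in the units of the state.
- manip.state(): the state, without advancing time (a new reading comes with each control period).
- manip.grab_frame(name): name is "scene" or "top" or "wrist"; returns a dict with "img" (400x640x3 uint8, blue, green, red), "mtx" (3x3 intrinsics, pixels), "k1" (the pictures are not rectified: a ray, as slopes to the right and down, at radius r is drawn at 1 + k1 r^2 times it, then the intrinsics apply), "R" (3x3) and "t" (3): a world point X has camera coordinates R X + t. Camera axes: x right, y down, z forward; pixel columns grow to the right and rows downward; lengths in m; the calibration is good to about 2 mm. A picture is of the moment at which its call begins. There is no depth.
- manip.job_done(): hands the job in; it is judged then, once.
The state is a dict: "time": time; "joint_pos": joint angles; "joint_vel": joint speeds; "joint_efforts": joint torques, N m; "tool_pos": TCP position; "tool_rot": TCP orientation; "contact_force": force on the tool from outside, world axes, zero at the start; "ft_torque": the same for the moment, N m; "gripper_width": opening from 0.0 (shut) to 1.0 (fully open); "grasp_force": force on a finger pad.
Only numpy, scipy, OpenCV 4.12 (cv2) and the standard library are available. Lean on these libraries where they do the work, as an engineer would, in place of code of your own. Each camera call takes 0.05 s, during which the arm holds its last target. There are 200 camera calls.

## Working session

There is one attempt and no reset: what is moved stays moved. The work goes in short steps, Python scripts to look and compute and a tool call to move; the robot and the scene stay as the last step left them, time stands still between calls to the robot, and variables do not carry over. Pictures are saved under pics/ and viewed, at most 10 in all, crops included, and the job is handed in when it is done.

Besides the shell and the picture viewer there is one more tool, called by a JSON object that holds its "name" and its "arguments", one argument or row to a line. move_arm: Moves the arm, as the interface text tells. Its arguments: {"type":"object","properties":{"rows":{"type":"array","items":{"type":"array","items":{"type":"number"}}}},"required":["rows"]}

```bash
mkdir -p pics
python3 - <<'E'
from plant import manip
import cv2,numpy as np,pickle
F={}
for n in ["scene","top","wrist"]:
    f=manip.grab_frame(n);F[n]=f
    cv2.imwrite(f"pics/{n}0.png",f["img"]);print(n,f["mtx"].tolist(),f["k1"],f["R"].round(4).tolist(),f["t"].round(4).tolist())
pickle.dump(F,open("f0.pkl","wb"))
print(manip.state(),manip.tip_reach)
E
```

```text
scene [[365.6205723695659, 0.0, 315.98149874858433], [0.0, 365.6205723695659, 197.41302015499036], [0.0, 0.0, 1.0]] -0.0729375184089573 [[0.759, 0.6507, -0.0238], [0.3666, -0.4573, -0.8102], [-0.5381, 0.6062, -0.5857]] [-0.3424, -0.1162, 1.3505]
top [[468.2548710154036, 0.0, 326.096839082892], [0.0, 468.2548710154036, 207.5004769537197], [0.0, 0.0, 1.0]] 0.03685459946730559 [[0.0132, -0.9999, -0.0053], [-0.9954, -0.0126, -0.0951], [0.095, 0.0065, -0.9955]] [-0.0361, 0.5121, 1.0974]
wrist [[342.5356869475122, 0.0, 318.09878067007185], [0.0, 342.5356869475122, 197.68754981003778], [0.0, 0.0, 1.0]] 0.004618287415726901 [[0.4509, -0.8926, -0.003], [-0.8439, -0.4274, 0.3243], [-0.2907, -0.1437, -0.946]] [-0.6234, -0.0429, 0.3807]
{'time': 0.15, 'joint_pos': array([-1.22401051e+00,  5.31986696e-02,  1.61397605e+00, -1.38804948e-05,
        1.47603392e+00, -1.18997582e-01]), 'joint_vel': array([-1.83827086e-04,  1.98920932e-04, -4.46723240e-03,  1.50033615e-05,
       -2.42131988e-03,  8.59971339e-04]), 'joint_efforts': array([ 5.24361112e-04, -3.94242275e+01, -3.70722306e+01, -7.67300753e-05,
        4.68617101e-03,  1.92459544e-05]), 'tool_pos': array([ 0.28053011, -0.55794944,  0.22935103]), 'tool_rot': array([-8.01972382e-04,  9.73002612e-01,  2.30792685e-01, -9.86905736e-05]), 'contact_force': array([-0.13610217,  0.04360966, -0.28642234]), 'ft_torque': array([-0.0234554 ,  0.02012165,  0.02990901]), 'grasp_force': 0.0, 'gripper_width': 1.0005688702116} 0.019
```

View pics/scene0.png

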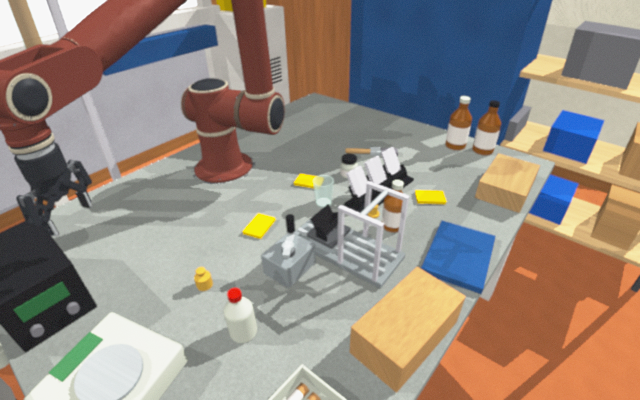

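View pics/top0.png

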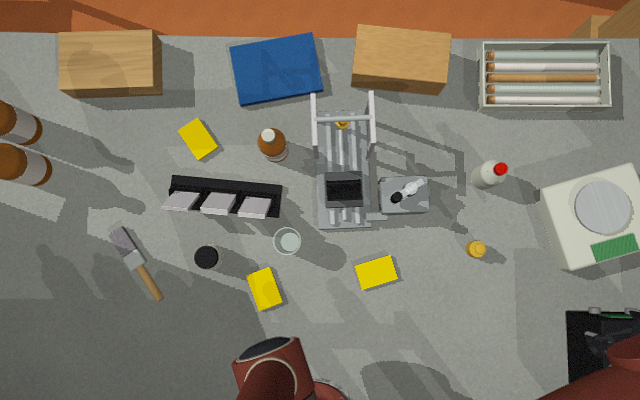

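```bash
cat > h.py <<'E'
import numpy as np,cv2,pickle
from scipy.spatial.transform import Rotation as Rot
def ray(f,u,v):
    K=f["mtx"];x=np.array([(u-K[0,2])/K[0,0],(v-K[1,2])/K[1,1]]);s=x.copy()
    for _ in range(20): s=x/(1+f["k1"]*(s@s))
    d=f["R"].T@np.r_[s,1];return -f["R"].T@f["t"],d/np.linalg.norm(d)
def onz(f,u,v,z):
    o,d=ray(f,u,v);return o+d*(z-o[2])/d[2]
def tri(*obs):
    A=np.zeros((3,3));b=np.zeros(3);L=[]
    for f,u,v in obs:
        o,d=ray(f,u,v);P=np.eye(3)-np.outer(d,d);A+=P;b+=P@o;L.append((P,o))
    X=np.linalg.solve(A,b);return X,[float(np.linalg.norm(P@(X-o))) for P,o in L]
def proj(f,X):
    c=f["R"]@np.asarray(X,float)+f["t"];s=c[:2]/c[2];s=s*(1+f["k1"]*(s@s));K=f["mtx"]
    return np.array([K[0,0]*s[0]+K[0,2],K[1,1]*s[1]+K[1,2]])
E
python3 - <<'E'
from h import *
F=pickle.load(open("f0.pkl","rb"))
t=F["top"]["img"][85:240,160:440];s=F["scene"]["img"][130:300,250:450]
cv2.imwrite("pics/topc.png",cv2.resize(t,None,fx=2.8,fy=2.8,interpolation=cv2.INTER_CUBIC))
cv2.imwrite("pics/scc.png",cv2.resize(s,None,fx=3.5,fy=3.5,interpolation=cv2.INTER_CUBIC))
f=F["top"]
for n,p,z in [("rackL",(172,178),.03),("rackR",(282,186),.03),("crank",(397,197),.145),("seat",(343,188),.04),("amber",(268,135),.15),("beaker",(287,240),.085),("jar",(206,257),.07),("wash",(500,169),.13),("weight",(477,248),.056)]:
    print(n,onz(f,*p,z).round(3))
E
```

```text
rackL [0.578 0.34  0.03 ]
rackR [0.562 0.077 0.03 ]
crank [ 0.525 -0.182  0.145]
seat [ 0.558 -0.069  0.04 ]
amber [0.656 0.097 0.15 ]
beaker [0.432 0.057 0.085]
jar [0.392 0.241 0.07 ]
wash [ 0.591 -0.406  0.13 ]
weight [ 0.421 -0.377  0.056]
```

View pics/topc.png

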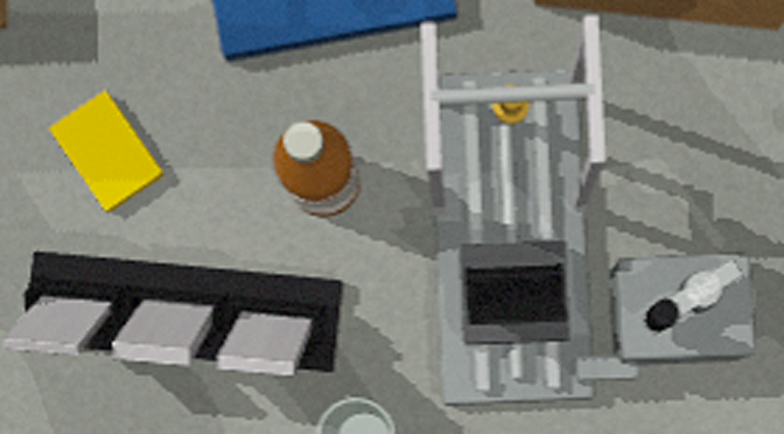

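View pics/scc.png

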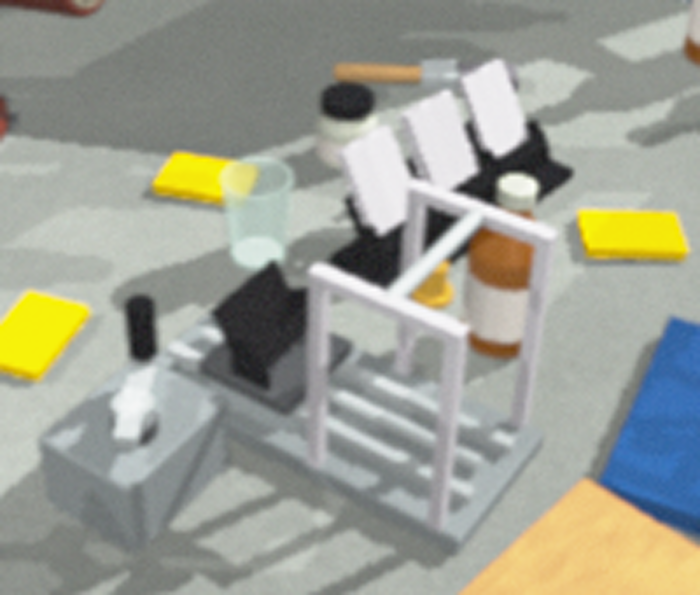

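The top crop shows the three bare coupons in the rack (full-image px ≈ (180,203), (218,205), (255,208)). It also shows the black holder on the carriage (343,188), the crank grip (397,197), and yellow plates lying flat as look-alikes. The grey plates in the black rack fit the description; the yellow ones don't. The scene crop confirms this, with the coupons at (358,180), (375,168) and (391,160). Next I plan a move to a hover over the rack.

```bash
cat >> h.py <<'E'
def Rtilt(yaw,tilt=30):  # tool x = yawed y, z tilted down/away
    s,c=np.sin(np.radians(tilt)),np.cos(np.radians(tilt))
    return Rot.from_euler('z',yaw,degrees=True).as_matrix()@np.array([[0,c,s],[1,0,0],[0,s,-c]])
def cur():
    from plant import manip
    s=manip.state();q=s["tool_rot"];return s["tool_pos"],Rot.from_quat(np.r_[q[1:],q[0]]).as_matrix(),s
def rows(p0,R0,p1,R1,n=None,jaw=1.0):
    """n equal rows (straight line, constant turn) from pose 0 to 1, in tool axes"""
    w=Rot.from_matrix(R0.T@R1).as_rotvec(degrees=True)
    m=max(np.linalg.norm(p1-p0)/.041,np.abs(w).max()/7,np.linalg.norm(w)/7.1);n=n or int(np.ceil(m))
    R=R0.copy();p=p0.copy();out=[]
    for i in range(n):
        # round and track error
        k=n-i
        t=np.round(R.T@((p1-p)/k)*100,2);a=np.round(Rot.from_matrix(R.T@R1).as_rotvec(degrees=True)/k,1)
        out.append([*map(float,t),*map(float,a),jaw]);p=p+R@t/100;R=R@Rot.from_rotvec(a,degrees=True).as_matrix()
    print(n,str(out).replace(" ",""));return p,R
E
python3 - <<'E'
from h import *
F=pickle.load(open("f0.pkl","rb"));p,R,s=cur();f=F["wrist"]
print("cam in tool",(R.T@(-f["R"].T@f["t"]-p)).round(3),(f["R"]@R).T.round(3).tolist())
print(R.round(3))
Rc=(f["R"]@R)  # cam<-tool
oc=R.T@(-f["R"].T@f["t"]-p)
for yaw,tilt,tcp in [(-3.5,30,[.42,.205,.25]),(-3.5,0,[.45,.205,.27]),(-3.5,15,[.42,.205,.27])]:
    R1=Rtilt(yaw,tilt);tcp=np.array(tcp);g=dict(f);g["R"]=Rc@R1.T;g["t"]=-g["R"]@(tcp+R1@oc)
    print(tilt,[proj(g,X).round() for X in ([.5,.12,.1],[.51,.205,.1],[.52,.29,.1],[.56,.12,.03],[.57,.29,.03])])
R1=Rtilt(-3.5,30)
q=p+np.array([-.0,.0,.08])
rows(p,R,np.array([.42,.205,.27]),R1)
E
```

```text
cam in tool [ 0.084 -0.    -0.143] [[0.002, -0.946, -0.324], [1.0, 0.002, -0.001], [0.001, -0.324, 0.946]]
[[ 0.893  0.449 -0.001]
 [ 0.449 -0.893  0.002]
 [ 0.    -0.002 -1.   ]]
30 [array([317., 249.]), array([322., 168.]), array([327.,  72.]), array([331., 213.]), array([333.,  71.])]
0 [array([373., 252.]), array([383., 171.]), array([394.,  74.]), array([414., 222.]), array([428.,  72.])]
15 [array([354., 243.]), array([362., 165.]), array([371.,  72.]), array([379., 212.]), array([388.,  71.])]
19 [[2.46,-3.26,-0.21,-1.4,0.8,-3.1,1.0],[2.63,-3.11,-0.25,-1.4,0.8,-3.1,1.0],[2.8,-2.96,-0.29,-1.4,0.8,-3.1,1.0],[2.96,-2.8,-0.32,-1.4,0.8,-3.1,1.0],[3.12,-2.63,-0.34,-1.4,0.8,-3.1,1.0],[3.26,-2.44,-0.36,-1.5,0.8,-3.1,1.0],[3.39,-2.25,-0.37,-1.4,0.8,-3.1,1.0],[3.51,-2.06,-0.38,-1.5,0.8,-3.1,1.0],[3.62,-1.86,-0.38,-1.5,0.8,-3.1,1.0],[3.72,-1.65,-0.37,-1.4,0.8,-3.1,1.0],[3.81,-1.43,-0.36,-1.5,0.8,-3.0,1.0],[3.89,-1.22,-0.34,-1.4,0.8,-3.0,1.0],[3.95,-1.01,-0.31,-1.5,0.8,-3.1,1.0],[4.0,-0.79,-0.28,-1.4,0.8,-3.0,1.0],[4.04,-0.57,-0.24,-1.5,0.8,-3.1,1.0],[4.07,-0.35,-0.2,-1.5,0.9,-3.0,1.0],[4.08,-0.13,-0.14,-1.4,0.9,-3.1,1.0],[4.09,0.1,-0.07,-1.4,0.8,-3.0,1.0],[4.08,0.31,-0.01,-1.5,0.9,-3.1,1.0]]
```

Run:
```python
from h import *
p,R,s=cur()
A=rows(p,R,np.array([.47,-.10,.29]),Rtilt(0,0))
B=rows(*A,np.array([.42,.205,.27]),Rtilt(-3.5,30))
```

```text
13 [[2.88,-2.49,-0.46,-0.0,-0.0,-4.9,1.0],[3.09,-2.24,-0.46,-0.0,-0.0,-4.9,1.0],[3.27,-1.97,-0.46,-0.0,-0.0,-4.9,1.0],[3.42,-1.68,-0.46,-0.0,-0.0,-4.9,1.0],[3.55,-1.38,-0.46,-0.0,-0.0,-4.9,1.0],[3.66,-1.07,-0.46,-0.0,-0.0,-4.9,1.0],[3.74,-0.76,-0.46,-0.0,-0.0,-4.8,1.0],[3.79,-0.44,-0.46,-0.0,-0.0,-4.9,1.0],[3.81,-0.12,-0.47,-0.0,-0.0,-4.8,1.0],[3.81,0.2,-0.46,-0.0,-0.0,-4.9,1.0],[3.77,0.53,-0.47,-0.0,-0.0,-4.8,1.0],[3.72,0.84,-0.46,-0.0,-0.0,-4.9,1.0],[3.63,1.16,-0.47,-0.0,-0.1,-4.8,1.0]]
8 [[3.81,-0.63,0.25,-3.8,-0.1,0.4,1.0],[3.81,-0.67,0.2,-3.7,-0.1,0.4,1.0],[3.8,-0.7,0.15,-3.8,-0.1,0.4,1.0],[3.8,-0.74,0.1,-3.7,-0.1,0.4,1.0],[3.8,-0.77,0.04,-3.8,-0.1,0.4,1.0],[3.79,-0.8,-0.02,-3.7,-0.1,0.5,1.0],[3.78,-0.82,-0.08,-3.8,-0.2,0.4,1.0],[3.77,-0.85,-0.15,-3.7,-0.1,0.5,1.0]]
```

{"name": "move_arm", "arguments": {
  "rows": [
    [2.9,-2.5,-0.5,0,0,-4.9,1],
    [3.1,-2.2,-0.5,0,0,-4.9,1],
    [3.3,-2.0,-0.5,0,0,-4.9,1],
    [3.4,-1.7,-0.5,0,0,-4.9,1],
    [3.5,-1.4,-0.5,0,0,-4.9,1],
    [3.7,-1.1,-0.5,0,0,-4.9,1],
    [3.7,-0.8,-0.5,0,0,-4.8,1],
    [3.8,-0.4,-0.5,0,0,-4.9,1],
    [3.8,-0.1,-0.5,0,0,-4.8,1],
    [3.8,0.2,-0.5,0,0,-4.9,1],
    [3.8,0.5,-0.5,0,0,-4.8,1],
    [3.7,0.8,-0.5,0,0,-4.9,1],
    [3.6,1.2,-0.5,0,0,-4.8,1],
    [0,0,0,0,0,0,1],
    [0,0,0,0,0,0,1]
  ]
}}

```text
time: 1.4
tool_pos: [0.4699, -0.0988, 0.2954]
tool_rot: [0.0, 0.706, 0.708, -0.0]
contact_force: [0.1, -0.7, 0.5]
gripper_width: 1.0
grasp_force: 0.0
```

Run:
```python
from h import *
from plant import manip
f=manip.grab_frame("wrist");pickle.dump(f,open("w1.pkl","wb"))
cv2.imwrite("pics/w1.png",f["img"])
p,R,s=cur();print(p.round(4),s["joint_pos"].round(3),s["time"])
rows(p,R,np.array([.42,.205,.27]),Rtilt(-3.5,30))
```

```text
[ 0.4694 -0.1     0.295 ] [-3.650e-01 -3.330e-01  1.855e+00 -1.000e-03  1.621e+00 -3.650e-01] 1.45
8 [[3.81,-0.62,0.31,-3.8,-0.1,0.4,1.0],[3.81,-0.66,0.26,-3.7,-0.1,0.4,1.0],[3.81,-0.7,0.21,-3.8,-0.1,0.4,1.0],[3.8,-0.74,0.16,-3.7,-0.1,0.4,1.0],[3.79,-0.78,0.1,-3.8,-0.1,0.5,1.0],[3.79,-0.81,0.04,-3.7,-0.1,0.4,1.0],[3.78,-0.84,-0.01,-3.8,-0.2,0.5,1.0],[3.78,-0.88,-0.09,-3.7,-0.1,0.4,1.0]]
```

View pics/w1.png

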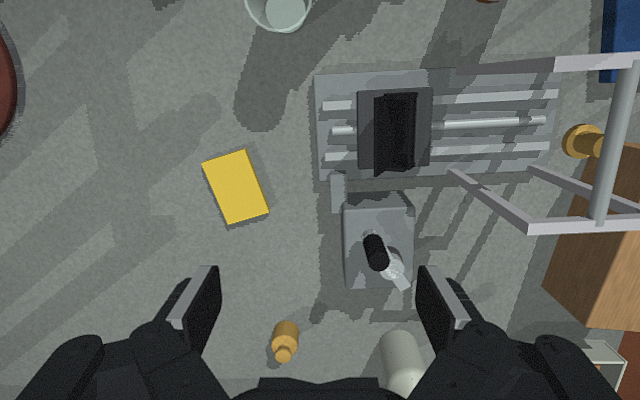

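The wrist picture shows the holder at (395,130), the crank grip top at (372,240) and the mid rail running (333,131) to (546,119). Moving on to the rack.

{"name": "move_arm", "arguments": {
  "rows": [
    [3.8,-0.6,0.3,-3.8,-0.1,0.4,1],
    [3.8,-0.7,0.3,-3.7,-0.1,0.4,1],
    [3.8,-0.7,0.2,-3.8,-0.1,0.4,1],
    [3.8,-0.7,0.2,-3.7,-0.1,0.4,1],
    [3.8,-0.8,0.1,-3.8,-0.1,0.5,1],
    [3.8,-0.8,0,-3.7,-0.1,0.4,1],
    [3.8,-0.8,0,-3.8,-0.2,0.5,1],
    [3.8,-0.9,-0.1,-3.7,-0.1,0.4,1],
    [0,0,0,0,0,0,1],
    [0,0,0,0,0,0,1]
  ]
}}

```text
time: 2.28
tool_pos: [0.4189, 0.2067, 0.2686]
tool_rot: [0.188, 0.702, 0.664, 0.177]
contact_force: [-0.0, -0.1, 0.4]
gripper_width: 1.001
grasp_force: 0.0
```

Run:
```python
from h import *
from plant import manip
f=manip.grab_frame("wrist");pickle.dump(f,open("w2.pkl","wb"))
im=f["img"]
cv2.imwrite("pics/w2.png",cv2.resize(im[0:300,220:460],None,fx=2,fy=2,interpolation=cv2.INTER_CUBIC))
p,R,s=cur();print(p.round(4),s["joint_pos"].round(3),s["time"])
```

```text
[0.4201 0.2049 0.2694] [ 0.439 -0.687  2.191 -0.261  1.181  0.542] 2.3333
```

View pics/w2.png

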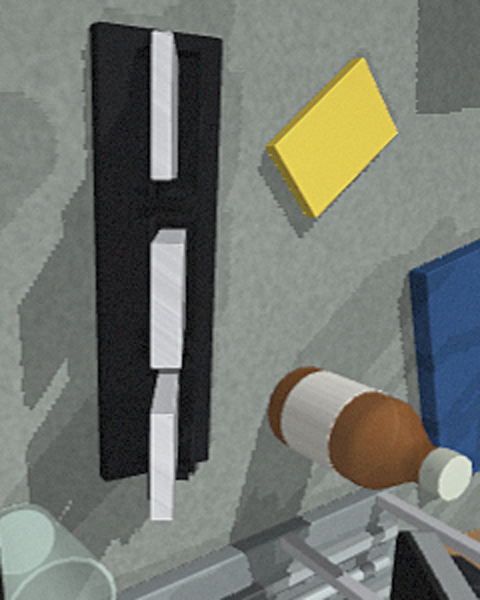

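The crop looks down the plates at their top faces. In full px, far is (295–308, 15–90), mid (295–311, 121–184) and near (295–306, 206–260). The middle one looks thickest. Next I triangulate the rest-side top edges and the cell points.

Run:
```python
from h import *
F=pickle.load(open("f0.pkl","rb"));T=F["top"];S=F["scene"];w1=pickle.load(open("w1.pkl","rb"));w2=pickle.load(open("w2.pkl","rb"))
def pr(n,x): print(n,x[0].round(4),np.round(x[1],4))
C={"far":[(295.5,15),(295.5,90),(306,15),(308.5,90)],"mid":[(295,121.5),(295,184),(311.5,121.5),(311,184)],"near":[(294.5,206),(295,260),(306.5,206),(306.5,260)]}
pr("farL",tri((w2,295.5,15),(T,161.8,208.6)))
pr("midL",tri((w2,295,121.5),(T,200.4,208.6)));pr("midR",tri((w2,295,184),(T,226.4,214.6)))
pr("nearL",tri((w2,294.5,206),(T,238.2,216.8)));pr("nearR",tri((w2,295,260),(T,265.7,218.9)))
from scipy.optimize import brentq
for n,c in C.items():
    z=brentq(lambda z:np.linalg.norm(onz(w2,*c[0],z)-onz(w2,*c[1],z))-.06,.02,.2)
    for zz in (z,.104,):
        a,b=onz(w2,*c[0],zz),onz(w2,*c[1],zz);print(n,round(zz,4),a.round(4),b.round(4),"yaw",np.degrees(np.arctan2(-(a-b)[0],(a-b)[1])).round(2))
# rack base edges
k=lambda u,v:(u/2+220,v/2)
for n,q in [("base -x far",(95,24)),("base -x near",(103,478))]: print(n,onz(w2,*k(*q),.0).round(4))
# cell
a,b=onz(w1,333,131,.02),onz(w1,546,119,.02);print("rail",a.round(4),b.round(4),"yaw",np.degrees(np.arctan2(b[1]-a[1],b[0]-a[0])).round(2))
a,b=onz(w1,314,77,.01),onz(w1,320,180,.01);print("base",a.round(4),b.round(4),"yaw",np.degrees(np.arctan2(-(a-b)[0],(a-b)[1])).round(2))
pr("grip top",tri((w1,370,238),(T,396,197),(S,250+140/3.5,130+302/3.5)))
```

```text
farL [0.499  0.3373 0.1009] [0.002 0.002]
midL [0.4985 0.2509 0.0924] [0.002 0.002]
midR [0.4866 0.1914 0.1033] [0.0003 0.0003]
nearL [0.4839 0.1667 0.1003] [0.0022 0.0022]
nearR [0.4802 0.1053 0.0991] [0.0022 0.0022]
far 0.1037 [0.4987 0.3386 0.1037] [0.4941 0.2788 0.1037] yaw -4.47
far 0.104 [0.4986 0.3386 0.104 ] [0.4939 0.2788 0.104 ] yaw -4.47
mid 0.1025 [0.492  0.2511 0.1025] [0.4873 0.1913 0.1025] yaw -4.49
mid 0.104 [0.4913 0.2514 0.104 ] [0.4866 0.1919 0.104 ] yaw -4.49
near 0.1052 [0.4837 0.1698 0.1052] [0.4796 0.11   0.1052] yaw -3.95
near 0.104 [0.4843 0.1693 0.104 ] [0.4801 0.1092 0.104 ] yaw -3.95
base -x far [0.5174 0.3564 0.    ]
base -x near [0.4945 0.0853 0.    ]
rail [ 0.488  -0.0725  0.02  ] [ 0.7421 -0.0571  0.02  ] yaw 3.46
base [ 0.4649 -0.0109  0.01  ] [ 0.4728 -0.137   0.01  ] yaw 3.61
grip top [ 0.5233 -0.1727  0.1304] [0.0097 0.0095 0.0039]
```

Run:
```python
from h import *
p,R,s=cur();R1=Rtilt(-4.6,30);g=np.array([.4964,.1382,.0914])
A=rows(p,R,g-R1[:,2]*.08,R1);B=rows(*A,g,R1,4)
```

```text
4 [[-1.53,-0.49,2.86,-0.0,-0.1,0.3,1.0],[-1.53,-0.48,2.86,-0.0,-0.1,0.2,1.0],[-1.52,-0.47,2.86,-0.0,-0.2,0.3,1.0],[-1.51,-0.46,2.87,-0.1,-0.1,0.2,1.0]]
4 [[-0.0,-0.0,2.0,0.0,-0.0,0.0,1.0],[-0.0,-0.0,2.0,0.0,-0.0,0.0,1.0],[-0.0,-0.0,2.0,0.0,-0.0,0.0,1.0],[-0.01,-0.01,2.0,0.0,-0.0,0.0,1.0]]
```

{"name": "move_arm", "arguments": {
  "rows": [
    [-1.5,-0.5,2.9,0,-0.1,0.3,1],
    [-1.5,-0.5,2.9,0,-0.1,0.2,1],
    [-1.5,-0.5,2.9,0,-0.2,0.3,1],
    [-1.5,-0.5,2.9,-0.1,-0.1,0.2,1],
    [0,0,2,0,0,0,1],
    [0,0,2,0,0,0,1],
    [0,0,1.5,0,0,0,1],
    [0,0,1.5,0,0,0,1],
    [0,0,0.9,0,0,0,1],
    [0,0,0,0,0,0,1],
    [0,0,0,0,0,0,1]
  ]
}}

```text
time: 3.25
tool_pos: [0.4973, 0.1363, 0.091]
tool_rot: [0.191, 0.712, 0.653, 0.175]
contact_force: [-0.1, -0.6, -0.2]
gripper_width: 1.001
grasp_force: 0.0
```

Run:
```python
from h import *
from plant import manip
p,R,s=cur();R1=Rtilt(-4.6,30);g=np.array([.4964,.1382,.0914]);print(p,R.T@(g-p)*100,s["contact_force"],Rot.from_matrix(R.T@R1).as_rotvec(degrees=True))
f=manip.grab_frame("wrist");pickle.dump(f,open("w3.pkl","wb"))
cv2.imwrite("pics/w3.png",f["img"])
```

```text
[0.49730218 0.13625705 0.09100943] [ 0.18580992 -0.07291781 -0.08702292] [-0.08253034 -0.555875   -0.21329683] [ 0.02386418  0.12723807 -0.34131646]
```

View pics/w3.png

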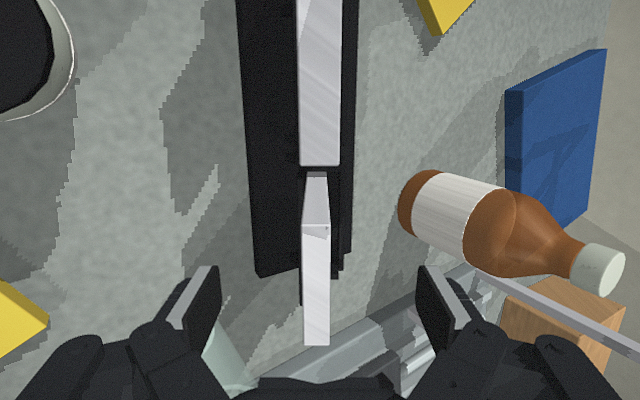

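The coupon's top face (302–329, 225–345) sits centred between the pads. Closing now.

{"name": "move_arm", "arguments": {
  "rows": [
    [0.2,-0.1,-0.1,0,0,0,-1],
    [0,0,0,0,0,0,-1],
    [0,0,0,0,0,0,-1],
    [0,0,0,0,0,0,-1],
    [0,0,0,0,0,0,-1],
    [0,0,0,0,0,0,-1],
    [0,0,0,0,0,0,-1],
    [0,0,0,0,0,0,-1],
    [0,0,0,0,0,0,-1],
    [0,0,0,0,0,0,-1],
    [0,0,0,0,0,0,-1],
    [0,0,0,0,0,0,-1]
  ]
}}

```text
time: 4.3
tool_pos: [0.4957, 0.1419, 0.0924]
tool_rot: [0.19, 0.71, 0.655, 0.177]
contact_force: [-3.4, 1.5, 5.4]
gripper_width: 0.12
grasp_force: 60.6
```

{"name": "move_arm", "arguments": {
  "rows": [
    [0,0,0,0,0,0,-1],
    [0,0,0,0,0,0,-1],
    [0,0,0,0,0,0,-1],
    [0,0,0,0,0,0,-1]
  ]
}}

```text
time: 4.63
tool_pos: [0.4957, 0.1418, 0.0924]
tool_rot: [0.19, 0.71, 0.655, 0.177]
contact_force: [-3.4, 1.7, 4.8]
gripper_width: 0.121
grasp_force: 60.7
```

Run:
```python
from h import *
p,R,s=cur();print(p,s["gripper_width"]*85,s["contact_force"],s["ft_torque"],s["grasp_force"],Rot.from_matrix(R.T@Rtilt(-4.6,30)).as_rotvec(degrees=True))
w2=pickle.load(open("w2.pkl","rb"));w3=pickle.load(open("w3.pkl","rb"))
# thickness from two views: plane at tilt; use ray onto top face plane (normal = plate z)
Rr=Rtilt(-4.6,30);n=-Rr[:,2];x=Rr[:,1]
def onp(f,u,v,P):
    o,d=ray(f,u,v);return o+d*((P-o)@n)/(d@n)
for nm,P,c in [("far",[.4963,.3087,.104],[(295.5,90),(308.5,90)]),("mid",[.4889,.2217,.104],[(295,184),(311,184)]),("near",[.4822,.1393,.104],[(295,260),(306.5,260)])]:
    P=np.array(P);print(nm,((onp(w2,*c[1],P)-onp(w2,*c[0],P))@x*1000).round(2))
P=np.array([.4822,.1393,.104]);print("w3",((onp(w3,329,345,P)-onp(w3,303,345,P))@x*1000).round(2),np.linalg.norm(onp(w3,303,345,P)-onp(w3,302,226,P)))
```

```text
[0.495725   0.1418392  0.09235139] 10.273606592042544 [-3.36509532  1.6854506   4.77747393] [0.18472848 0.22184003 0.10367601] 60.65017819404602 [ 0.15550642 -0.1130201  -0.07671985]
far 11.62
mid 15.57
near 12.06
w3 11.67 0.058116189531056635
```

The reading of 10.3 mm is ambiguous, so I'll pinch the far coupon for comparison.

Run:
```python
from h import *
p,R,s=cur();R1=Rtilt(-4.6,30);g=np.array([.5105,.3077,.0914])
A=rows(p,R,p-R[:,2]*.06,R,3);A=rows(*A,g-R1[:,2]*.06,R1);B=rows(*A,g,R1,4)
```

```text
3 [[-0.0,0.0,-2.0,0.0,0.0,0.0,1.0],[-0.0,0.0,-2.0,0.0,0.0,0.0,1.0],[-0.0,0.0,-2.0,0.0,0.0,0.0,1.0]]
5 [[3.33,0.01,0.04,0.0,-0.0,-0.0,1.0],[3.33,0.01,0.04,0.0,-0.0,-0.0,1.0],[3.33,0.02,0.04,0.1,-0.0,-0.0,1.0],[3.34,0.01,0.03,0.0,-0.1,-0.0,1.0],[3.33,0.02,0.03,0.1,-0.0,-0.1,1.0]]
4 [[0.0,0.0,1.5,-0.0,-0.0,0.0,1.0],[0.0,0.0,1.5,-0.0,-0.0,0.0,1.0],[0.0,0.0,1.5,-0.0,-0.0,0.0,1.0],[0.0,0.0,1.5,-0.0,-0.0,0.0,1.0]]
```

{"name": "move_arm", "arguments": {
  "rows": [
    [0,0,0,0,0,0,1],
    [0,0,0,0,0,0,1],
    [0,0,0,0,0,0,1],
    [0,0,0,0,0,0,1],
    [0,0,-2,0,0,0,1],
    [0,0,-2,0,0,0,1],
    [0,0,-2,0,0,0,1],
    [3.3,0,0,0,0,0,1],
    [3.3,0,0,0,0,0,1],
    [3.4,0,0,0,0,0,1],
    [3.3,0,0,0,0,0,1],
    [3.3,0,0.1,0,0,0,1],
    [0,0,0,0,0,0,1],
    [0,0,1.5,0,0,0,1],
    [0,0,1.5,0,0,0,1],
    [0,0,1.5,0,0,0,1],
    [0,0,1.5,0,0,0,1],
    [0,0,0,0,0,0,1]
  ]
}}

```text
time: 6.13
tool_pos: [0.5082, 0.3053, 0.0875]
tool_rot: [0.19, 0.71, 0.655, 0.174]
contact_force: [-1.2, -0.9, -0.5]
gripper_width: 0.997
grasp_force: 0.0
```

{"name": "move_arm", "arguments": {
  "rows": [
    [0,0,0,0,0,0,-1],
    [0,0,0,0,0,0,-1],
    [0,0,0,0,0,0,-1],
    [0,0,0,0,0,0,-1],
    [0,0,0,0,0,0,-1],
    [0,0,0,0,0,0,-1],
    [0,0,0,0,0,0,-1],
    [0,0,0,0,0,0,-1],
    [0,0,0,0,0,0,-1],
    [0,0,0,0,0,0,-1],
    [0,0,0,0,0,0,-1],
    [0,0,0,0,0,0,-1],
    [0,0,0,0,0,0,-1]
  ]
}}

```text
time: 7.22
tool_pos: [0.5091, 0.3073, 0.0918]
tool_rot: [0.19, 0.71, 0.655, 0.177]
contact_force: [-6.0, 0.3, 4.9]
gripper_width: 0.085
grasp_force: 60.1
```

The far coupon reads 7.2 mm against 10.3 mm for the near one, and the middle is visibly the thickest. Far is therefore 9 mm, near is 12 mm and middle is 15 mm, with the same −1.7 mm reading offset on both pinches. I'll go back for the near coupon.

Run:
```python
from h import *
p,R,s=cur();R1=Rtilt(-4.6,30);g=np.array([.4955,.1395,.0918])
A=rows(p,R,p-R[:,2]*.06,R,3);A=rows(*A,g-R1[:,2]*.06,R1);B=rows(*A,g,R1,4)
F=pickle.load(open("f0.pkl","rb"));w1=pickle.load(open("w1.pkl","rb"))
a=cv2.resize(w1["img"][75:185,340:450],(440,440),interpolation=cv2.INTER_CUBIC)
b=cv2.resize(F["top"]["img"][160:220,315:375],(360,360),interpolation=cv2.INTER_CUBIC)
o=np.zeros((440,800,3),np.uint8);o[:,:440]=a;o[:360,440:]=b
o=np.clip((o/255.)**.5*255,0,255).astype(np.uint8)
cv2.imwrite("pics/seat.png",o)
```

```text
3 [[-0.0,0.0,-2.0,0.0,0.0,0.0,1.0],[-0.0,0.0,-2.0,0.0,0.0,0.0,1.0],[-0.0,0.0,-2.0,0.0,0.0,0.0,1.0]]
5 [[-3.36,0.0,-0.01,0.0,-0.0,-0.0,1.0],[-3.37,0.01,-0.0,0.0,-0.0,-0.0,1.0],[-3.36,0.0,-0.01,0.0,-0.0,-0.0,1.0],[-3.37,0.01,-0.0,0.1,-0.0,-0.0,1.0],[-3.36,0.0,-0.01,0.0,-0.1,-0.1,1.0]]
4 [[-0.0,0.0,1.5,0.0,0.0,0.0,1.0],[-0.0,0.0,1.5,0.0,0.0,0.0,1.0],[-0.0,0.0,1.5,0.0,0.0,0.0,1.0],[-0.0,0.0,1.5,0.0,0.0,0.0,1.0]]
```

View pics/seat.png

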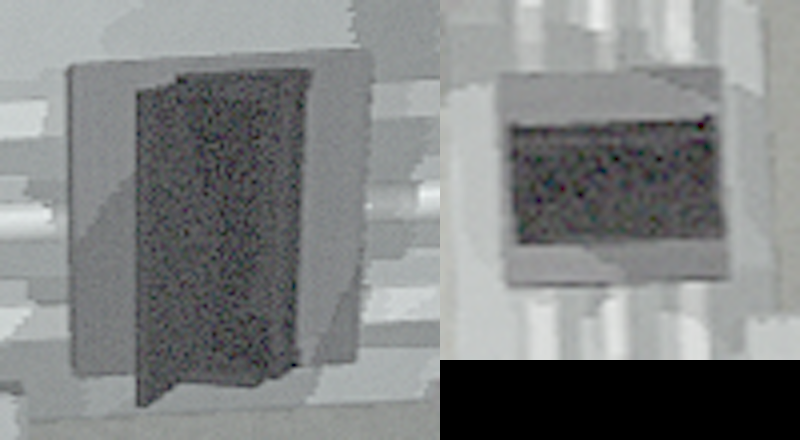

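The left panel (wrist view) shows the rest's top edge running (374.3,97.5) to (374.8,176.3). The right panel (top view) shows the same edge at (327.8,200.3) to (362.5,199.7). Going to re-grasp, then computing the seat.

{"name": "move_arm", "arguments": {
  "rows": [
    [0,0,0,0,0,0,1],
    [0,0,0,0,0,0,1],
    [0,0,0,0,0,0,1],
    [0,0,0,0,0,0,1],
    [0,0,-2,0,0,0,1],
    [0,0,-2,0,0,0,1],
    [0,0,-2,0,0,0,1],
    [-3.4,0,0,0,0,0,1],
    [-3.4,0,0,0,0,0,1],
    [-3.4,0,0,0,0,0,1],
    [-3.3,0,0,0,0,0,1],
    [-3.3,0,0,0,0,0,1],
    [0,0,0,0,0,0,1],
    [0,0,1.5,0,0,0,1],
    [0,0,1.5,0,0,0,1],
    [0,0,1.5,0,0,0,1],
    [0,0,1.5,0,0,0,1],
    [0,0,0,0,0,0,1]
  ]
}}

```text
time: 8.72
tool_pos: [0.4946, 0.1391, 0.0877]
tool_rot: [0.189, 0.71, 0.655, 0.174]
contact_force: [-0.0, -0.2, -0.4]
gripper_width: 1.002
grasp_force: 0.0
```

{"name": "move_arm", "arguments": {
  "rows": [
    [0,0,0,0,0,0,-1],
    [0,0,0,0,0,0,-1],
    [0,0,0,0,0,0,-1],
    [0,0,0,0,0,0,-1],
    [0,0,0,0,0,0,-1],
    [0,0,0,0,0,0,-1],
    [0,0,0,0,0,0,-1],
    [0,0,0,0,0,0,-1],
    [0,0,0,0,0,0,-1],
    [0,0,0,0,0,0,-1],
    [0,0,0,0,0,0,-1],
    [0,0,0,0,0,0,-1]
  ]
}}

```text
time: 9.72
tool_pos: [0.4962, 0.1398, 0.0919]
tool_rot: [0.191, 0.71, 0.655, 0.177]
contact_force: [-4.8, 0.9, 6.4]
gripper_width: 0.123
grasp_force: 59.9
```

Run:
```python
from h import *
F=pickle.load(open("f0.pkl","rb"));T=F["top"];S=F["scene"];w1=pickle.load(open("w1.pkl","rb"))
def pr(n,x): print(n,x[0].round(4),np.round(x[1],4));return x[0]
L=pr("restL",tri((w1,374.25,97.5),(T,327.8,200.3)));R_=pr("restR",tri((w1,374.75,176.25),(T,362.5,199.7)))
for z in (.07,.075,.08):
    for f,a,b in ((w1,(374.25,97.5),(374.75,176.25)),(T,(327.8,200.3),(362.5,199.7))):
        A,B=onz(f,*a,z),onz(f,*b,z);print(z,A.round(4),B.round(4),np.linalg.norm(A-B).round(4))
# toe outer edge
for z in (.03,.04):
    print("toe",onz(w1,417,92.5,z).round(4),onz(w1,414.5,167.5,z).round(4),onz(T,327,180.3,z).round(4),onz(T,360.3,179.7,z).round(4))
# carriage plate corners
for z in (.02,):
    print("plate w1",[onz(w1,340+u/4,75+v/4,z).round(4).tolist() for u,v in ((70,65),(73,373),(372,50),(357,362))])
    print("plate T",[onz(T,315+(u-440)/6,160+v/6,z).round(4).tolist() for u,v in ((505,284),(729,280),(500,72),(720,68))])
p,R,s=cur();print(p,s["gripper_width"],s["contact_force"])
# crank: grip, black blob
for z in (.145,): print("grip",onz(w1,370,238,z).round(4),onz(T,396.5,196.8,z).round(4))
print("gripbase w1",onz(w1,381,268,.1).round(4))
```

```text
restL [ 0.5258 -0.0322  0.0735] [0.0019 0.0019]
restR [ 0.5279 -0.1114  0.0863] [0.0026 0.0026]
0.07 [ 0.5278 -0.0311  0.07  ] [ 0.5332 -0.1152  0.07  ] 0.0843
0.07 [ 0.5248 -0.0335  0.07  ] [ 0.5272 -0.1133  0.07  ] 0.0798
0.075 [ 0.527  -0.0308  0.075 ] [ 0.5324 -0.1138  0.075 ] 0.0832
0.075 [ 0.5243 -0.0335  0.075 ] [ 0.5267 -0.1129  0.075 ] 0.0794
0.08 [ 0.5262 -0.0306  0.08  ] [ 0.5315 -0.1125  0.08  ] 0.082
0.08 [ 0.5237 -0.0336  0.08  ] [ 0.5261 -0.1126  0.08  ] 0.0791
toe [ 0.5824 -0.0272  0.03  ] [ 0.5881 -0.1148  0.03  ] [ 0.5775 -0.0309  0.03  ] [ 0.5799 -0.1106  0.03  ]
toe [ 0.5797 -0.0269  0.04  ] [ 0.5852 -0.1124  0.04  ] [ 0.5759 -0.0309  0.04  ] [ 0.5783 -0.1099  0.04  ]
plate w1 [[0.5157, -0.0264, 0.02], [0.5206, -0.1186, 0.02], [0.6032, -0.0219, 0.02], [0.6092, -0.1146, 0.02]]
plate T [[0.5133, -0.0289, 0.02], [0.5161, -0.1186, 0.02], [0.5993, -0.0257, 0.02], [0.602, -0.1144, 0.02]]
[0.49616026 0.13979662 0.09189432] 0.12342807349304372 [-4.79932129  0.86584694  6.38227687]
grip [ 0.5193 -0.155   0.145 ] [ 0.5259 -0.1805  0.145 ]
gripbase w1 [ 0.5413 -0.2135  0.1   ]
```

```bash
cat >> h.py <<'E'
def tcp_for(seat,yaw,Rm=None):  # TCP that puts coupon origin at seat
    R=Rtilt(yaw,30);return seat-R@np.array([-.0016,-.006,.0725]),R
E
python3 - <<'E'
from h import *
p,R,s=cur()
g,R1=tcp_for(np.array([.554,-.070,.037]),3.5)
A=rows(p,R,p-R[:,2]*.10,R,5,-1);A=rows(*A,g-R1[:,2]*.08,R1,9,-1)
F=pickle.load(open("f0.pkl","rb"));T=F["top"]
a,b=onz(T,318.2,228.9,.01),onz(T,317.1,111.8,.01);print(a,b,np.degrees(np.arctan2(b[1]-a[1],b[0]-a[0])))
E
```

```text
5 [[0.0,0.0,-2.0,0.0,0.0,0.0,-1],[0.0,0.0,-2.0,0.0,0.0,0.0,-1],[0.0,0.0,-2.0,0.0,0.0,0.0,-1],[0.0,0.0,-2.0,0.0,0.0,0.0,-1],[0.0,0.0,-2.0,0.0,0.0,0.0,-1]]
9 [[-2.36,0.49,0.36,0.0,0.4,-0.8,-1],[-2.37,0.46,0.34,0.0,0.4,-0.8,-1],[-2.38,0.42,0.33,0.0,0.5,-0.8,-1],[-2.39,0.39,0.3,0.0,0.4,-0.8,-1],[-2.4,0.35,0.29,0.0,0.5,-0.8,-1],[-2.4,0.32,0.27,0.0,0.4,-0.8,-1],[-2.41,0.29,0.25,0.1,0.5,-0.8,-1],[-2.42,0.25,0.23,0.0,0.4,-0.7,-1],[-2.42,0.23,0.2,0.1,0.5,-0.8,-1]]
[ 0.4617192  -0.01104186  0.01      ] [ 0.75112145 -0.00408019  0.01      ] 1.3780027232476337
```

{"name": "move_arm", "arguments": {
  "rows": [
    [0,0,-1,0,0,0,-1],
    [0,0,-2,0,0,0,-1],
    [0,0,-2,0,0,0,-1],
    [0,0,-2,0,0,0,-1],
    [0,0,-2,0,0,0,-1],
    [0,0,-1,0,0,0,-1],
    [-2.4,0.5,0.3,0,0.4,-0.8,-1],
    [-2.4,0.5,0.3,0,0.4,-0.8,-1],
    [-2.4,0.4,0.3,0,0.5,-0.8,-1],
    [-2.4,0.4,0.3,0,0.4,-0.8,-1],
    [-2.4,0.3,0.3,0,0.5,-0.8,-1],
    [-2.4,0.3,0.3,0,0.4,-0.8,-1],
    [-2.4,0.3,0.3,0.1,0.5,-0.8,-1],
    [-2.4,0.3,0.2,0,0.4,-0.7,-1],
    [-2.4,0.2,0.2,0.1,0.5,-0.8,-1],
    [0,0,0,0,0,0,-1],
    [0,0,0,0,0,0,-1]
  ]
}}

```text
time: 11.13
tool_pos: [0.4815, -0.0745, 0.1706]
tool_rot: [0.176, 0.663, 0.703, 0.187]
contact_force: [-1.0, 0.7, -1.9]
gripper_width: 0.126
grasp_force: 59.5
```

Run:
```python
from h import *
from plant import manip
p,R,s=cur();print(p,s["gripper_width"],s["contact_force"],s["time"])
f=manip.grab_frame("wrist");pickle.dump((f,p,R),open("w4.pkl","wb"))
t=manip.grab_frame("scene")
im=np.clip((f["img"]/255.)**.5*255,0,255).astype(np.uint8)
a=cv2.resize(im[100:300,230:430],(600,600),interpolation=cv2.INTER_CUBIC)
b=cv2.resize(t["img"][160:270,270:370],(200,220),interpolation=cv2.INTER_CUBIC)
o=np.zeros((600,800,3),np.uint8);o[:,:600]=a;o[:220,600:]=b
cv2.imwrite("pics/w4.png",o)
```

```text
[ 0.48151739 -0.07450806  0.17064988] 0.1255858848147696 [-0.98164066  0.68698599 -1.91863247] 11.1333
```

View pics/w4.png

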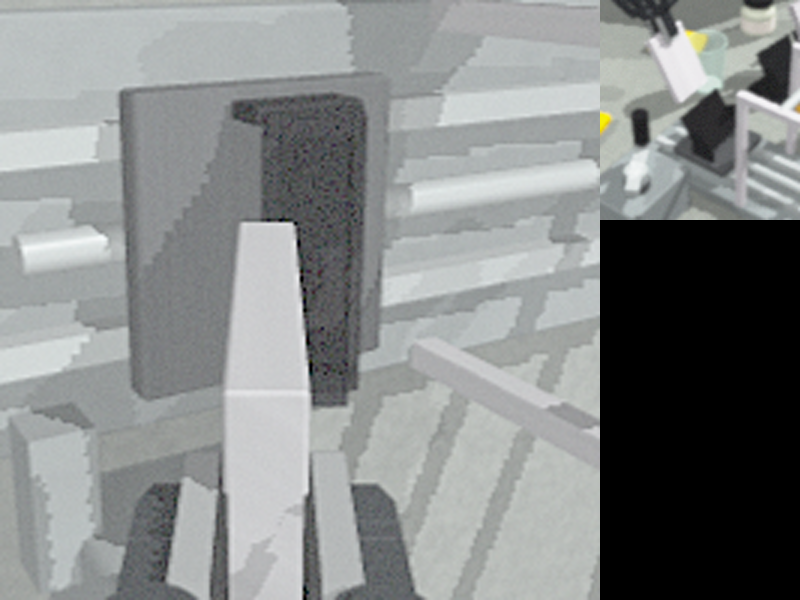

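The crop shows the coupon held straight with its top face down to (240–295,225), and the black holder seen along the plate at x≈262–365. Next I profile its grey levels to separate rest, ledge and toe.

Run:
```python
from h import *
f,p,R=pickle.load(open("w4.pkl","rb"));g=cv2.cvtColor(f["img"],cv2.COLOR_BGR2GRAY).astype(float)
for r0,r1 in ((146,154),(154,162),(162,172),(180,190),(200,212),(220,230)):
    print(r0,[int(round(v)) for v in g[r0:r1,310:358].mean(0)])
print("rows",[int(round(v)) for v in g[126:150,325:340].mean(1)])
```

```text
146 [65, 63, 61, 62, 64, 64, 59, 37, 31, 35, 32, 32, 27, 21, 26, 28, 27, 26, 20, 25, 26, 21, 28, 25, 23, 26, 25, 20, 26, 29, 21, 24, 23, 27, 26, 25, 18, 19, 30, 31, 29, 31, 60, 80, 78, 76, 78, 77]
154 [65, 63, 64, 64, 64, 63, 59, 36, 29, 30, 26, 33, 29, 27, 24, 27, 24, 25, 24, 24, 24, 29, 25, 28, 23, 28, 26, 25, 26, 25, 24, 26, 26, 26, 27, 26, 12, 21, 32, 28, 28, 40, 67, 78, 78, 76, 76, 72]
162 [64, 65, 64, 63, 63, 65, 60, 37, 26, 29, 31, 31, 29, 27, 27, 28, 24, 25, 26, 25, 30, 26, 26, 26, 27, 26, 24, 27, 24, 26, 27, 25, 25, 26, 27, 21, 22, 20, 27, 32, 27, 47, 74, 80, 78, 76, 75, 72]
180 [164, 163, 161, 162, 161, 162, 162, 161, 162, 161, 161, 162, 162, 164, 163, 163, 164, 178, 164, 44, 17, 24, 26, 25, 26, 29, 23, 29, 26, 30, 34, 29, 31, 31, 29, 24, 17, 28, 37, 31, 37, 63, 80, 78, 78, 76, 67, 84]
200 [164, 165, 166, 165, 164, 164, 164, 163, 163, 162, 162, 162, 163, 164, 162, 162, 164, 163, 167, 181, 163, 46, 17, 28, 27, 32, 30, 27, 34, 30, 31, 31, 32, 31, 26, 19, 30, 39, 36, 32, 53, 65, 63, 63, 64, 57, 76, 109]
220 [166, 166, 164, 165, 164, 163, 164, 164, 164, 163, 163, 161, 162, 162, 161, 163, 163, 162, 165, 163, 168, 184, 154, 26, 21, 25, 28, 26, 25, 22, 26, 25, 27, 26, 20, 22, 31, 31, 28, 65, 104, 108, 104, 105, 104, 102, 100, 101]
rows [64, 81, 79, 77, 81, 57, 29, 27, 33, 34, 30, 28, 30, 25, 32, 30, 29, 30, 29, 28, 24, 26, 25, 27]
```

Run:
```python
from h import *
F=pickle.load(open("f0.pkl","rb"));T=F["top"];S=F["scene"];w1=pickle.load(open("w1.pkl","rb"));f,p,R=pickle.load(open("w4.pkl","rb"))
tool=lambda X:(R.T@(np.asarray(X)-p)*1000).round(1)
def ont(u,v,z):
    o,d=ray(f,u,v);o=R.T@(o-p);d=R.T@d;return ((o+d*(z-o[2])/d[2])*1000).round(1)
for n,o in [("rest+y w1w4",((w1,374.25,97.5),(f,317.3,141.7))),("rest+y w4T",((f,317.3,141.7),(T,327.8,200.3))),("rest+y all",((w1,374.25,97.5),(f,317.3,141.7),(T,327.8,200.3))),("toe+y w1w4",((w1,417,92.5),(f,351.7,133.3))),("toe+y w4T",((f,351.7,133.3),(T,327,180.3)))]:
    X,e=tri(*o);print(n,X.round(4),np.round(e,4),tool(X))
print("rest front",ont(322.5,158,.10),"toe inner",ont(346.3,158,.138),"rest back",ont(317,158,.10))
print("coupon bottom",ont(310,175,.0725),ont(328.3,175,.0725))
print("cheek +y outer",ont(330,131.5,.13)," -y outer",ont(343,235,.138))
# is tilt/yaw aligned: rest back edge along rows
print("yaw ck",ont(351.5,140,.138),ont(349,224,.138))
g,R1=tcp_for(np.array([.554,-.070,.037]),3.5);print(tool(g),Rot.from_matrix(R.T@R1).as_rotvec(degrees=True))
```

```text
rest+y w1w4 [ 0.5254 -0.029   0.0873] [0.0014 0.0014] [42.8 -1.1 95.5]
rest+y w4T [ 0.5239 -0.0305  0.0885] [0.0032 0.0032] [41.3 -1.9 93.6]
rest+y all [ 0.5244 -0.0305  0.0878] [0.0006 0.0031 0.0035] [41.3 -1.8 94.5]
toe+y w1w4 [ 0.5743 -0.0261  0.0597] [0.0002 0.0002] [ 42.8  27.7 143.7]
toe+y w4T [ 0.5735 -0.0284  0.0598] [0.0027 0.0027] [ 40.5  27.  143.2]
rest front [ 31.6   3.  100. ] toe inner [ 23.3  23.4 138. ] rest back [ 31.6  -1.  100. ]
coupon bottom [26.3 -5.4 72.5] [26.3  6.5 72.5]
cheek +y outer [ 46.3   9.2 130. ]  -y outer [-47.1  22.3 138. ]
yaw ck [ 38.3  27.2 138. ] [-36.4  27.4 138. ]
[ 1.7  2.4 79.5] [-0.22861055  0.00883159 -0.17008839]
```

The carriage lines up in yaw. Needed in the tool frame: +1.0 cm y, +0.25 cm x, and about 7.5 cm along z.

{"name": "move_arm", "arguments": {
  "rows": [
    [0.2,0.5,0,0,0,0,-1],
    [0,0.5,0,0,0,0,-1],
    [0,0,1.5,0,0,0,-1],
    [0,0,1.5,0,0,0,-1],
    [0,0,1.5,0,0,0,-1],
    [0,0,1.2,0,0,0,-1],
    [0,0,0.5,0,0,0,-1],
    [0,0,0.3,0,0,0,-1],
    [0,0,0,0,0,0,-1],
    [0,0,0,0,0,0,-1]
  ]
}}

```text
time: 12.07
tool_pos: [0.5234, -0.0686, 0.1212]
tool_rot: [0.177, 0.661, 0.704, 0.188]
contact_force: [0.3, 0.1, -2.0]
gripper_width: 0.124
grasp_force: 59.5
```

{"name": "move_arm", "arguments": {
  "rows": [
    [0,0,0.2,0,0,0,-1],
    [0,0,0.2,0,0,0,-1],
    [0,0,0,0,0,0,-1]
  ]
}}

```text
time: 12.32
tool_pos: [0.5259, -0.0691, 0.1187]
tool_rot: [0.178, 0.662, 0.704, 0.189]
contact_force: [-2.2, 0.1, 4.0]
gripper_width: 0.12
grasp_force: 60.3
```

{"name": "move_arm", "arguments": {
  "rows": [
    [0,0,0,0,0,0,-1],
    [0,0,0,0,0,0,-1],
    [0,0,0,0,0,0,-1]
  ]
}}

```text
time: 12.57
tool_pos: [0.5259, -0.0691, 0.1187]
tool_rot: [0.178, 0.662, 0.704, 0.189]
contact_force: [-3.6, 1.4, 5.2]
gripper_width: 0.123
grasp_force: 60.6
```

{"name": "move_arm", "arguments": {
  "rows": [
    [0,0,0.2,0,0,0,-1],
    [0,0,0.1,0,0,0,-1],
    [0,0,0,0,0,0,-1],
    [0,0,0,0,0,0,-1]
  ]
}}

```text
time: 12.9
tool_pos: [0.5286, -0.0691, 0.1187]
tool_rot: [0.179, 0.661, 0.704, 0.19]
contact_force: [-11.0, 2.5, 15.6]
gripper_width: 0.127
grasp_force: 62.3
```

Run:
```python
from h import *
from plant import manip
f,p0,R0=pickle.load(open("w4.pkl","rb"))
p,R,s=cur();print(p,(R0.T@(p-p0)*1000).round(1),"F tool",(R.T@s["contact_force"]).round(2),"M",s["ft_torque"].round(2),Rot.from_matrix(R0.T@R).as_rotvec(degrees=True).round(2))
g=manip.grab_frame("wrist");pickle.dump((g,p,R),open("w5.pkl","wb"))
sc=manip.grab_frame("scene");tp=manip.grab_frame("top")
gam=lambda i:np.clip((i/255.)**.6*255,0,255).astype(np.uint8)
o=np.zeros((600,800,3),np.uint8)
o[:400,:400]=cv2.resize(gam(g["img"])[100:300,230:430],(400,400),interpolation=cv2.INTER_CUBIC)
o[:400,400:]=cv2.resize(gam(sc["img"])[180:260,270:350],(400,400),interpolation=cv2.INTER_CUBIC)
cv2.imwrite("pics/w5.png",o[:400])
```

```text
[ 0.52862296 -0.06906342  0.11866098] [ 2.6 15.3 68.6] F tool [  3.19  -1.49 -18.95] M [0.49 0.62 0.37] [-0.45 -0.02 -0.24]
```

View pics/w5.png

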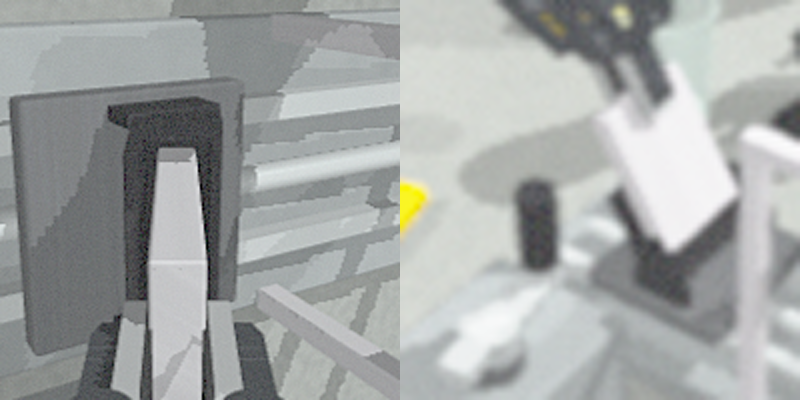

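The coupon's lower end (158–195,150) lies between the rest edge (x≈125) and the toe (x≈222). A numeric check follows.

Run:
```python
from h import *
f,p,R=pickle.load(open("w5.pkl","rb"));g=cv2.cvtColor(f["img"],cv2.COLOR_BGR2GRAY).astype(float)
def ont(u,v,z):
    o,d=ray(f,u,v);o=R.T@(o-p);d=R.T@d;return ((o+d*(z-o[2])/d[2])*1000).round(1)
for r0,r1 in ((158,164),(164,172),(180,190),(200,210)):
    print(r0,[int(round(v)) for v in g[r0:r1,288:352].mean(0)])
print("rows",[int(round(v)) for v in g[145:200,312:324].mean(1)])
for z in (.02,.026,.03): print("rest back",ont(292.5,190,z))
for z in (.06,.065,.072): print("col",z,[ont(u,178,z)[1] for u in (309,327.5,332,336,341)])
```

```text
158 [31, 31, 31, 25, 15, 24, 39, 34, 30, 27, 26, 30, 32, 32, 29, 26, 31, 31, 26, 29, 30, 32, 33, 28, 24, 28, 29, 23, 29, 25, 32, 29, 27, 31, 34, 30, 27, 30, 28, 28, 30, 29, 30, 28, 30, 29, 28, 26, 29, 31, 28, 31, 32, 61, 82, 78, 78, 78, 79, 75, 67, 54, 50, 83]
164 [64, 64, 65, 65, 62, 50, 30, 31, 30, 29, 30, 29, 30, 28, 27, 31, 25, 30, 31, 26, 31, 30, 32, 29, 30, 28, 30, 33, 31, 32, 26, 30, 27, 30, 29, 30, 30, 32, 28, 31, 27, 30, 30, 32, 30, 31, 25, 30, 30, 33, 30, 31, 28, 60, 81, 78, 80, 81, 80, 74, 63, 52, 55, 78]
180 [64, 66, 66, 52, 18, 28, 30, 32, 30, 30, 31, 26, 26, 26, 25, 19, 25, 26, 23, 24, 88, 145, 162, 158, 158, 157, 158, 158, 158, 155, 152, 157, 156, 158, 159, 159, 158, 164, 169, 178, 151, 21, 21, 25, 26, 25, 17, 25, 32, 29, 28, 26, 45, 69, 80, 79, 79, 79, 78, 79, 77, 72, 83, 107]
200 [63, 65, 67, 56, 28, 31, 33, 32, 32, 34, 33, 29, 22, 20, 18, 26, 22, 25, 77, 138, 168, 168, 168, 169, 169, 169, 167, 167, 166, 167, 167, 165, 164, 164, 166, 166, 167, 168, 167, 168, 172, 182, 151, 26, 16, 24, 16, 29, 30, 29, 29, 30, 60, 80, 78, 79, 79, 79, 79, 74, 70, 79, 100, 113]
rows [79, 77, 79, 76, 45, 26, 28, 31, 30, 33, 36, 30, 28, 28, 28, 29, 30, 29, 27, 30, 28, 30, 28, 33, 34, 28, 24, 20, 35, 98, 99, 96, 97, 96, 95, 87, 158, 167, 166, 165, 165, 165, 166, 165, 166, 166, 165, 166, 166, 166, 167, 166, 167, 167, 166]
rest back [ 32.7 -13.   20. ]
rest back [ 30.8 -13.5  26. ]
rest back [ 29.5 -13.8  30. ]
col 0.06 [np.float64(-5.8), np.float64(5.6), np.float64(8.3), np.float64(10.8), np.float64(13.9)]
col 0.065 [np.float64(-5.9), np.float64(5.7), np.float64(8.5), np.float64(11.1), np.float64(14.2)]
col 0.072 [np.float64(-6.1), np.float64(5.9), np.float64(8.8), np.float64(11.4), np.float64(14.7)]
```

The coupon is inside the holder: 3.3 mm from the rest, 4 mm from the toe, and the force runs along the plate, so it stands on the ledge. I'll ease it back to the rest, then release.

{"name": "move_arm", "arguments": {
  "rows": [
    [0,-0.1,-0.1,0,0,0,-1],
    [0,-0.1,0,0,0,0,-1],
    [0,-0.1,0,0,0,0,-1],
    [0,0,0,0,0,0,-1],
    [0,0,0,0,0,0,-1]
  ]
}}

```text
time: 13.47
tool_pos: [0.5258, -0.0696, 0.1171]
tool_rot: [0.18, 0.661, 0.703, 0.19]
contact_force: [-0.9, 0.7, 7.0]
gripper_width: 0.122
grasp_force: 60.6
```

{"name": "move_arm", "arguments": {
  "rows": [
    [0,0,0,0,0,0,-0.5],
    [0,0,0,0,0,0,-0.2],
    [0,0,0,0,0,0,0.2],
    [0,0,0,0,0,0,0.2],
    [0,0,0,0,0,0,0.2],
    [0,0,0,0,0,0,0.2],
    [0,0,-1,0,0,0,0.2],
    [0,0,-2,0,0,0,0.2],
    [0,0,-2,0,0,0,0.2],
    [0,0,-2,0,0,0,0.2],
    [0,0,-1,0,0,0,0.2],
    [0,0,0,0,0,0,0.2],
    [0,0,0,0,0,0,0.2]
  ]
}}

```text
time: 14.55
tool_pos: [0.4838, -0.0715, 0.1836]
tool_rot: [0.177, 0.662, 0.704, 0.188]
contact_force: [0.6, 0.0, -0.9]
gripper_width: 0.601
grasp_force: 0.0
```

Run:
```python
from h import *
from plant import manip
f=manip.grab_frame("wrist");p,R,s=cur();pickle.dump((f,p,R),open("w6.pkl","wb"))
T=manip.grab_frame("top");S=manip.grab_frame("scene");pickle.dump((T,S),open("ts6.pkl","wb"))
print(p.round(4),s["gripper_width"],s["contact_force"].round(1))
# coupon bright blobs
g=cv2.cvtColor(f["img"],cv2.COLOR_BGR2GRAY);hsv=cv2.cvtColor(f["img"],cv2.COLOR_BGR2HSV)
m=((g>140)&(hsv[...,1]<40)).astype(np.uint8);n,l,st,c=cv2.connectedComponentsWithStats(m)
for i in range(1,n):
    if st[i,4]>250: print("w bright",st[i],c[i].round(1), np.round(cv2.minAreaRect(np.argwhere(l==i)[:,::-1].astype(np.float32)),1) if 0 else "")
# black grip in top & scene
for nm,F,box in (("top",T,(380,170,430,215)),("scene",S,(265,200,310,260))):
    x0,y0,x1,y1=box;gg=cv2.cvtColor(F["img"],cv2.COLOR_BGR2GRAY)[y0:y1,x0:x1];m=(gg<50).astype(np.uint8)
    n,l,st,c=cv2.connectedComponentsWithStats(m)
    for i in range(1,n):
        if st[i,4]>25: print(nm,"dark",st[i,:4]+[x0,y0,0,0],st[i,4],c[i]+[x0,y0])
```

```text
[ 0.4835 -0.0712  0.1825] 0.6013494222554152 [-0.3  0.8 -0.9]
w bright [  92    0  121   51 3079] [148.2  20.1] 
w bright [281  55  48  37 357] [309.3  78.2] 
w bright [148  76  46  86 776] [168.6 111.6] 
w bright [ 197  104  136   86 2687] [236.2 126.6] 
w bright [ 359  105  264  198 6215] [525.  207.3] 
w bright [ 133  127   64  129 1872] [168.9 193. ] 
w bright [365 128  63  15 594] [395.6 135. ] 
w bright [511 132  38  48 587] [526.6 158.6] 
w bright [214 142  47  17 556] [235.7 149.8] 
w bright [ 313  155   18  109 1875] [321.5 209.6] 
w bright [356 154  63  17 570] [386.1 161.8] 
w bright [229 175  32  15 348] [244.  181.6] 
w bright [ 398  174  139   68 1056] [447.4 202.3] 
w bright [349 180  59  21 521] [376.7 190.4] 
w bright [219 207  36  19 387] [236.  216.5] 
w bright [359 233  33  51 368] [375.  254.7] 
w bright [393 246  32  40 337] [409.2 261.5] 
w bright [166 248  41  65 626] [189.5 282.9] 
w bright [ 265  270   68   76 1284] [294.  301.2] 
w bright [146 274  32  36 333] [161.2 292.4] 
w bright [315 336  25  45 627] [327. 358.] 
top dark [388 184  11  12] 89 [392.78651685 189.3258427 ]
scene dark [294 217   7  17] 93 [297.05376344 224.95698925]
```

Run:
```python
from h import *
p,R,s=cur();R1=Rtilt(0,0)
A=rows(p,R,np.array([.50,-.19,.295]),R1,jaw=.2)
```

```text
5 [[-2.39,1.29,-1.88,6.0,-0.2,0.7,0.2],[-2.39,1.12,-2.0,5.9,-0.2,0.7,0.2],[-2.38,0.94,-2.09,6.0,-0.2,0.7,0.2],[-2.38,0.74,-2.18,5.9,-0.2,0.7,0.2],[-2.37,0.54,-2.23,6.0,-0.2,0.6,0.2]]
```

{"name": "move_arm", "arguments": {
  "rows": [
    [0,0,-2,0,0,0,0.2],
    [-2.4,1.3,-1,6,-0.2,0.7,0.2],
    [-2.4,1.1,-1.5,5.9,-0.2,0.7,0.2],
    [-2.4,0.9,-1.8,6,-0.2,0.7,0.2],
    [-2.4,0.8,-2,5.9,-0.2,0.7,0.2],
    [-2.4,0.6,-2,6,-0.2,0.6,0.2],
    [0,0,0,0,0,0,0.2],
    [0,0,0,0,0,0,0.2],
    [0,0,0,0,0,0,0.2]
  ]
}}

```text
time: 15.45
tool_pos: [0.4985, -0.1906, 0.2929]
tool_rot: [-0.001, 0.707, 0.707, 0.0]
contact_force: [0.0, 0.7, 0.2]
gripper_width: 0.6
grasp_force: 0.0
```

Run:
```python
from h import *
from plant import manip
f=manip.grab_frame("wrist");p,R,s=cur();pickle.dump((f,p,R),open("w7.pkl","wb"))
print(p.round(4),R.round(3).tolist(),s["joint_pos"].round(2))
T=manip.grab_frame("top");S=manip.grab_frame("scene");pickle.dump((T,S),open("ts7.pkl","wb"))
cent=proj(f,[.535,-.2,.14]);print(cent)
g=cv2.cvtColor(f["img"],cv2.COLOR_BGR2GRAY);m=(g<45).astype(np.uint8);m[300:]=0
n,l,st,c=cv2.connectedComponentsWithStats(m)
for i in range(1,n):
    if st[i,4]>150:
        pts=np.argwhere(l==i)[:,::-1].astype(np.float32);print("dark",st[i],c[i].round(1),cv2.fitEllipse(pts))
for z in (.1,.145): print(onz(f,*c[max(range(1,n),key=lambda i:-np.linalg.norm(c[i]-cent))],z).round(4))
for nm,F,box in (("top",T,(370,170,430,220)),("scene",S,(265,195,315,260))):
    x0,y0,x1,y1=box;gg=cv2.cvtColor(F["img"],cv2.COLOR_BGR2GRAY)[y0:y1,x0:x1];m=(gg<60).astype(np.uint8)
    n,l,st,c=cv2.connectedComponentsWithStats(m)
    for i in range(1,n):
        if st[i,4]>25: print(nm,"dark",st[i,:4]+[x0,y0,0,0],st[i,4],c[i]+[x0,y0])
```

```text
[ 0.498  -0.1902  0.293 ] [[-0.001, 1.0, -0.0], [1.0, 0.001, 0.001], [0.001, -0.0, -1.0]] [-0.5  -0.2   1.75  0.    1.59 -0.51]
[358.20906995 190.04886271]
dark [ 352    0   49   85 1413] [386.4  45.1] ((372.63787841796875, 41.74712371826172), (50.180419921875, 91.1206283569336), 2.6855461597442627)
dark [356 143  29  32 636] [370.2 158.7] ((370.20953369140625, 158.72019958496094), (19.89139175415039, 27.4229736328125), 147.04205322265625)
dark [242 255  21  45 583] [254.8 281.9] ((254.68540954589844, 282.1622009277344), (15.351102828979492, 41.59950256347656), 11.206250190734863)
dark [374 255  21  45 588] [381.2 281.8] ((381.2948913574219, 282.07647705078125), (15.346224784851074, 41.7244758605957), 168.71414184570312)
dark [214 266  26  34 367] [226.6 283.6] ((226.58213806152344, 283.6865539550781), (10.06734848022461, 35.27611541748047), 27.56889533996582)
dark [405 285  18  15 176] [413.7 292.3] ((413.6617126464844, 292.3947448730469), (9.974662780761719, 16.667707443237305), 138.3123779296875)
[ 0.5366 -0.2121  0.1   ]
[ 0.5315 -0.1979  0.145 ]
top dark [401 170   6   7] 26 [403.30769231 172.23076923]
top dark [415 170  15  42] 322 [423.79503106 192.57763975]
top dark [388 184  10  12] 71 [391.88732394 189.07042254]
top dark [408 197  22  23] 214 [417.19626168 211.74766355]
scene dark [294 217   7  17] 106 [297.08490566 224.64150943]
```

Run:
```python
from h import *
f,p,R=pickle.load(open("w7.pkl","rb"));T,S=pickle.load(open("ts7.pkl","rb"))
W=(f,370.2,158.7);t=(T,391.9+.5,189.3);s=(S,297.1,225)
for o in ((W,t,s),(W,s),(W,t),(t,s)):
    X,e=tri(*o);print(X.round(4),np.round(e,4))
print(onz(f,370.2,158.7,.1225).round(4))
# hub: show bright pixels near
g=cv2.cvtColor(f["img"],cv2.COLOR_BGR2GRAY);m=(g>190).astype(np.uint8);m[300:]=0
n,l,st,c=cv2.connectedComponentsWithStats(m)
for i in range(1,n):
    if st[i,4]>60 and 330<c[i][0]<440 and 130<c[i][1]<260: print("bright",st[i],c[i].round(1),onz(f,*c[i],.095).round(4))
# gearbox top outline
for thr in (110,130,150,165): print(thr,[ ''.join('#' if v>thr else '.' for v in g[r,320:430:2]) for r in ()])
np.set_printoptions(linewidth=250);print(g[130:240:5,330:440:4])
```

```text
[ 0.5461 -0.1753  0.1208] [0.0012 0.0009 0.0005]
[ 0.5467 -0.1757  0.1213] [0.0007 0.0007]
[ 0.5452 -0.1738  0.1284] [0.001 0.001]
[ 0.5453 -0.1752  0.1202] [0.0001 0.0001]
[ 0.5471 -0.1749  0.1225]
110 []
130 []
150 []
165 []
[[ 68  74 133 131 135 137 133 134 130 133 131 122 126 118 122  87  85 133 128 118 124  80  85  85 115 123 118 116]
 [ 92 129 127 131 129 131 129 131 129 130 115 120 120 118 116  85  88 128 118 117  88  87  84 120 117 116 110 116]
 [130 123 130 132 130 130 129 129 133 135 129 126 119 120 118 118 122 122 121 119  82  85  79 117 118 112 123 118]
 [129 131 130 128 129 127 132 163  24  21  24  88 121 118 116 115 117 128 117 107  84  82 120 122 118 114 117 119]
 [127 131 131 127 130 131 131   2  35  16  28  20  39 121 116 118 118 120 115  85  81  93 124 119 122 120 120 119]
 [134 127 126 126 128 131 134   7  26  38  34  38  37  26 118 116 118 120 110  88  89 118 117 110 114 122 113 120]
 [129 129 130 132 132 134 129  46  27  35  36  31  38  36 128 121 120 124  79  87  97 117 115 123 108 118 113  94]
 [129 133 129 131  92  96  98  92  32  34  35  32  34  27 121 116 11
[... 957 characters left out ...]
 126 130]
 [ 94  96  98  98  96 100  94  97  98  91 161 163 161 127 127 124 129 102  92  98 130 124 128 124 125 128 128 128]
 [ 95  99  94  96  98  97 103  98  96  82 159 165 162 107 131 126  90  89  97 123 129 122 127 127 123 130 132 126]
 [ 95 101  96  93  92  93  92  97  97  97 165 166 164 105  97  95  84  97  92 119 128 129 125 129 123 122 125 125]
 [ 99  96  98  97  98 102  94  98  93  92  91  92  95 130 126  98  98  89 131 126 126 123 126 130 121 130 129 126]
 [ 99  95 100 100  92  91  97  97  96 100  97  95 105 121 132  89  93 102 130 130 123 120 122 121 123 122 125 132]
 [ 92  95 101  91  95  94  98 101  99  96 100  96 127 129 127  93  97 110 128 126 129 125 122 127 136 128 123  95]]
```

Run:
```python
from h import *
f,p,R=pickle.load(open("w7.pkl","rb"));T,S=pickle.load(open("ts7.pkl","rb"))
g=cv2.cvtColor(f["img"],cv2.COLOR_BGR2GRAY)
m=(g>145).astype(np.uint8);m[:172]=0;m[225:]=0;m[:,:355]=0;m[:,390:]=0
pts=np.argwhere(m)[:,::-1].astype(np.float32);print(len(pts),cv2.minAreaRect(pts),pts.mean(0))
vx,vy,x,y=cv2.fitLine(pts,cv2.DIST_L2,0,.01,.01).ravel();print(vx,vy)
for r in range(174,224,3):
    c=np.where(m[r])[0];print(r,c.min() if len(c) else 0,c.max() if len(c) else 0,end=' | ')
G=np.array([.5463,-.1755]);
for z in (.085,.095,.105):
  for v in (192,195,198):
    H=onz(f,373,v,z)[:2];print(z,v,H.round(4),np.linalg.norm(H-G).round(4),np.degrees(np.arctan2((G-H)[1],-(G-H)[0])).round(1))
```

```text
771 ((371.5, 197.5), (47.0, 25.0), 90.0) [372.49026 197.25032]
0.057747956 0.9983312
174 377 377 | 177 368 376 | 180 365 377 | 183 364 379 | 186 364 382 | 189 363 384 | 192 362 384 | 195 359 384 | 198 360 383 | 201 361 381 | 204 364 379 | 207 367 379 | 210 367 380 | 213 368 380 | 216 368 380 | 219 369 381 | 222 0 0 | 0.085 192 [ 0.5578 -0.2195] 0.0455 75.4
0.085 195 [ 0.558  -0.2229] 0.0489 76.2
0.085 198 [ 0.5582 -0.2264] 0.0522 76.9
0.095 192 [ 0.5561 -0.2163] 0.042 76.5
0.095 195 [ 0.5563 -0.2196] 0.0452 77.3
0.095 198 [ 0.5565 -0.2229] 0.0485 77.9
0.105 192 [ 0.5544 -0.2131] 0.0385 77.8
0.105 195 [ 0.5546 -0.2163] 0.0416 78.5
0.105 198 [ 0.5548 -0.2195] 0.0448 79.1
```

Run:
```python
from h import *
p,R,s=cur();R1=Rtilt(0,0)
A=rows(p,R,np.array([.5463,-.1755,.20]),R1,3,jaw=.2);A=rows(*A,np.array([.5463,-.1755,.128]),R1,5,jaw=.2)
```

```text
3 [[0.48,1.62,3.12,0.0,-0.0,0.0,0.2],[0.49,1.62,3.13,0.0,-0.0,0.0,0.2],[0.48,1.62,3.12,0.0,-0.0,0.1,0.2]]
5 [[0.0,-0.0,1.44,0.0,-0.0,-0.0,0.2],[0.0,-0.0,1.44,0.0,-0.0,-0.0,0.2],[0.0,-0.0,1.44,0.0,-0.0,-0.0,0.2],[0.0,-0.0,1.44,0.0,-0.0,-0.0,0.2],[0.0,-0.01,1.44,0.0,-0.0,-0.0,0.2]]
```

{"name": "move_arm", "arguments": {
  "rows": [
    [0.5,1.6,3.1,0,0,0,0.2],
    [0.5,1.6,3.1,0,0,0,0.2],
    [0.5,1.6,3.1,0,0,0,0.2],
    [0,0,1.4,0,0,0,0.2],
    [0,0,1.4,0,0,0,0.2],
    [0,0,1.4,0,0,0,0.2],
    [0,0,1.4,0,0,0,0.2],
    [0,0,1.5,0,0,0,0.2],
    [0,0,0,0,0,0,0.2],
    [0,0,0,0,0,0,0.2]
  ]
}}

```text
time: 16.43
tool_pos: [0.5465, -0.1765, 0.1309]
tool_rot: [0.001, 0.707, 0.707, 0.0]
contact_force: [0.4, 1.0, 0.7]
gripper_width: 0.598
grasp_force: 0.0
```

{"name": "move_arm", "arguments": {
  "rows": [
    [0,0,0,0,0,0,-0.2],
    [0,0,0,0,0,0,-0.4],
    [0,0,0,0,0,0,-0.6],
    [0,0,0,0,0,0,-1],
    [0,0,0,0,0,0,-1],
    [0,0,0,0,0,0,-1],
    [0,0,0,0,0,0,-1],
    [0,0,0,0,0,0,-1]
  ]
}}

```text
time: 17.1
tool_pos: [0.5479, -0.1768, 0.1331]
tool_rot: [0.002, 0.707, 0.707, 0.0]
contact_force: [-1.6, 0.5, 6.0]
gripper_width: 0.222
grasp_force: 58.5
```

Run:
```python
from h import *
p,R,s=cur();print(p.round(4),s["gripper_width"]*85,s["grasp_force"],s["contact_force"].round(1))
cx,cy=.556,-.2195
ph=np.degrees(np.arctan2(p[1]-cy,-(p[0]-cx)));print(ph,np.hypot(p[0]-cx,p[1]-cy))
ph=77.5;o=[]
for i in range(70):
    a,b=np.radians(ph+10*i),np.radians(ph+10*i+10)
    dx,dy=-.045*(np.cos(b)-np.cos(a)),.045*(np.sin(b)-np.sin(a));o.append([round(dy*100,2),round(dx*100,2)])
for k in range(0,36,12): print(k,o[k:k+12])
```

```text
[ 0.5479 -0.1768  0.1331] 18.865072346943208 58.540159463882446 [-1.6  0.5  6. ]
79.20708413739064 0.04342467312662798
0 [[np.float64(0.1), np.float64(0.78)], [np.float64(-0.03), np.float64(0.78)], [np.float64(-0.17), np.float64(0.77)], [np.float64(-0.3), np.float64(0.72)], [np.float64(-0.42), np.float64(0.66)], [np.float64(-0.53), np.float64(0.58)], [np.float64(-0.62), np.float64(0.48)], [np.float64(-0.7), np.float64(0.36)], [np.float64(-0.75), np.float64(0.24)], [np.float64(-0.78), np.float64(0.1)], [np.float64(-0.78), np.float64(-0.03)], [np.float64(-0.77), np.float64(-0.17)]]
12 [[np.float64(-0.72), np.float64(-0.3)], [np.float64(-0.66), np.float64(-0.42)], [np.float64(-0.58), np.float64(-0.53)], [np.float64(-0.48), np.float64(-0.62)], [np.float64(-0.36), np.float64(-0.7)], [np.float64(-0.24), np.float64(-0.75)], [np.float64(-0.1), np.float64(-0.78)], [np.float64(0.03), np.float64(-0.78)], [np.float64(0.17), np.float64(-0.77)], [np.float64(0.3), np.float64(-0.72)], [np.float64(0.42), np.float64(-0.66)], [np.float64(0.53), np.float64(-0.58)]]
24 [[np.float64(0.62), np.float64(-0.48)], [np.float64(0.7), np.float64(-0.36)], [np.float64(0.75), np.float64(-0.24)], [np.float64(0.78), np.float64(-0.1)], [np.float64(0.78), np.float64(0.03)], [np.float64(0.77), np.float64(0.17)], [np.float64(0.72), np.float64(0.3)], [np.float64(0.66), np.float64(0.42)], [np.float64(0.58), np.float64(0.53)], [np.float64(0.48), np.float64(0.62)], [np.float64(0.36), np.float64(0.7)], [np.float64(0.24), np.float64(0.75)]]
```

{"name": "move_arm", "arguments": {
  "rows": [
    [0.1,0.78,0,0,0,0,-1],
    [-0.03,0.78,0,0,0,0,-1],
    [-0.17,0.77,0,0,0,0,-1],
    [-0.3,0.72,0,0,0,0,-1],
    [-0.42,0.66,0,0,0,0,-1],
    [-0.53,0.58,0,0,0,0,-1],
    [-0.62,0.48,0,0,0,0,-1],
    [-0.7,0.36,0,0,0,0,-1],
    [-0.75,0.24,0,0,0,0,-1],
    [-0.78,0.1,0,0,0,0,-1],
    [-0.78,-0.03,0,0,0,0,-1],
    [-0.77,-0.17,0,0,0,0,-1]
  ]
}}

```text
time: 18.1
tool_pos: [0.5982, -0.2337, 0.133]
tool_rot: [-0.001, 0.707, 0.707, -0.001]
contact_force: [-10.2, 5.7, 11.4]
gripper_width: 0.222
grasp_force: 59.3
```

```bash
cat >> h.py <<'E'
def crank(C=(.556,-.2195)):
    p,R,s=cur();cx,cy=C
    print(p.round(4),R[:,2].round(3),s["gripper_width"].round(3),s["contact_force"].round(1),"ang",np.degrees(np.arctan2(p[1]-cy,-(p[0]-cx))).round(1),"r",np.hypot(p[0]-cx,p[1]-cy).round(4))
E
python3 -c "
from h import *
crank()"
```

```text
Traceback (most recent call last):
  File "h.py", line 38, in crank
    print(p.round(4),R[:,2].round(3),s["gripper_width"].round(3),s["contact_force"].round(1),"ang",np.degrees(np.arctan2(p[1]-cy,-(p[0]-cx))).round(1),"r",np.hypot(p[0]-cx,p[1]-cy).round(4))
                                     ^^^^^^^^^^^^^^^^^^^^^^^^
AttributeError: 'float' object has no attribute 'round'
```

{"name": "move_arm", "arguments": {
  "rows": [
    [-0.72,-0.4,0,0,0,0,-1],
    [-0.66,-0.5,0,0,0,0,-1],
    [-0.58,-0.53,0,0,0,0,-1],
    [-0.48,-0.62,0,0,0,0,-1],
    [-0.36,-0.7,0,0,0,0,-1],
    [-0.24,-0.75,0,0,0,0,-1],
    [-0.1,-0.78,0,0,0,0,-1],
    [0.03,-0.78,0,0,0,0,-1],
    [0.17,-0.77,0,0,0,0,-1]
  ]
}}

```text
time: 18.85
tool_pos: [0.5424, -0.2648, 0.1331]
tool_rot: [0.004, 0.707, 0.707, 0.0]
contact_force: [2.4, -2.4, 5.7]
gripper_width: 0.219
grasp_force: 58.9
```

{"name": "move_arm", "arguments": {
  "rows": [
    [0.3,-0.72,0,0,0,0,-1],
    [0.42,-0.66,0,0,0,0,-1],
    [0.53,-0.58,0,0,0,0,-1],
    [0.62,-0.48,0,0,0,0,-1],
    [0.7,-0.36,0,0,0,0,-1],
    [0.75,-0.24,0,0,0,0,-1],
    [0.78,-0.1,0,0,0,0,-1],
    [0.78,0.03,0,0,0,0,-1],
    [0.77,0.17,0,0,0,0,-1]
  ]
}}

```text
time: 19.6
tool_pos: [0.5114, -0.208, 0.1331]
tool_rot: [0.002, 0.707, 0.707, -0.001]
contact_force: [-4.1, -1.3, 9.4]
gripper_width: 0.22
grasp_force: 59.3
```

```bash
sed -i 's/s\["gripper_width"\].round(3)/s["gripper_width"]/' h.py; python3 -c "
from h import *
crank()"
```

```text
[ 0.5114 -0.208   0.1331] [ 0.001 -0.004 -1.   ] 0.22009453104890572 [-4.1 -1.3  9.4] ang 14.5 r 0.046
```

{"name": "move_arm", "arguments": {
  "rows": [
    [0.72,0.3,0,0,0,0,-1],
    [0.66,0.42,0,0,0,0,-1],
    [0.58,0.53,0,0,0,0,-1],
    [0.48,0.62,0,0,0,0,-1],
    [0.36,0.7,0,0,0,0,-1],
    [0.24,0.75,0,0,0,0,-1],
    [0.1,0.78,0,0,0,0,-1],
    [-0.03,0.78,0,0,0,0,-1],
    [-0.17,0.77,0,0,0,0,-1],
    [-0.3,0.72,0,0,0,0,-1]
  ]
}}

```text
time: 20.43
tool_pos: [0.576, -0.1817, 0.1331]
tool_rot: [0.002, 0.707, 0.707, -0.001]
contact_force: [-3.0, -3.5, 8.6]
gripper_width: 0.224
grasp_force: 59.2
```

{"name": "move_arm", "arguments": {
  "rows": [
    [-0.42,0.66,0,0,0,0,-1],
    [-0.53,0.58,0,0,0,0,-1],
    [-0.62,0.48,0,0,0,0,-1],
    [-0.7,0.36,0,0,0,0,-1],
    [-0.75,0.24,0,0,0,0,-1],
    [-0.78,0.1,0,0,0,0,-1],
    [-0.78,-0.03,0,0,0,0,-1],
    [-0.77,-0.17,0,0,0,0,-1],
    [-0.72,-0.3,0,0,0,0,-1],
    [-0.66,-0.42,0,0,0,0,-1]
  ]
}}

```text
time: 21.27
tool_pos: [0.5911, -0.2477, 0.1331]
tool_rot: [0.001, 0.707, 0.707, 0.001]
contact_force: [-0.6, 4.3, 8.6]
gripper_width: 0.223
grasp_force: 59.2
```

{"name": "move_arm", "arguments": {
  "rows": [
    [-0.58,-0.53,0,0,0,0,-1],
    [-0.48,-0.62,0,0,0,0,-1],
    [-0.36,-0.7,0,0,0,0,-1],
    [-0.24,-0.75,0,0,0,0,-1],
    [-0.1,-0.78,0,0,0,0,-1],
    [0.03,-0.78,0,0,0,0,-1],
    [0.17,-0.77,0,0,0,0,-1],
    [0.3,-0.72,0,0,0,0,-1],
    [0.42,-0.66,0,0,0,0,-1],
    [0.53,-0.58,0,0,0,0,-1]
  ]
}}

```text
time: 22.1
tool_pos: [0.5222, -0.2529, 0.1332]
tool_rot: [0.004, 0.707, 0.707, -0.001]
contact_force: [-0.5, -4.0, 5.4]
gripper_width: 0.221
grasp_force: 59.0
```

```bash
python3 -c "
from h import *
crank()"
```

```text
[ 0.5222 -0.2529  0.1332] [ 0.004 -0.006 -1.   ] 0.22052994525662278 [-0.5 -4.   5.4] ang -44.7 r 0.0475
```

{"name": "move_arm", "arguments": {
  "rows": [
    [0.62,-0.48,0,0,0,0,-1],
    [0.7,-0.36,0,0,0,0,-1],
    [0.75,-0.24,0,0,0,0,-1],
    [0.6,-0.08,0,0,0,0,-1],
    [0,0,0,0,0,0,-1]
  ]
}}

```text
time: 22.52
tool_pos: [0.5096, -0.2247, 0.133]
tool_rot: [0.002, 0.707, 0.708, -0.001]
contact_force: [-6.3, 0.2, 9.6]
gripper_width: 0.223
grasp_force: 59.4
```

{"name": "move_arm", "arguments": {
  "rows": [
    [0.2,0,0,0,0,0,-1],
    [0.1,0,0,0,0,0,-1],
    [0,0,0,0,0,0,-1]
  ]
}}

```text
time: 22.77
tool_pos: [0.5096, -0.2236, 0.1331]
tool_rot: [0.003, 0.707, 0.707, -0.002]
contact_force: [-5.5, -5.6, 9.9]
gripper_width: 0.217
grasp_force: 59.3
```

{"name": "move_arm", "arguments": {
  "rows": [
    [0.2,0,0,0,0,0,-1],
    [0,0,0,0,0,0,-1],
    [0,0,0,0,0,0,-1]
  ]
}}

```text
time: 23.02
tool_pos: [0.5095, -0.2233, 0.1331]
tool_rot: [0.004, 0.707, 0.707, -0.003]
contact_force: [-5.1, -10.4, 7.1]
gripper_width: 0.222
grasp_force: 59.2
```

{"name": "move_arm", "arguments": {
  "rows": [
    [0.2,0,0,0,0,0,-1],
    [0.1,0,0,0,0,0,-1],
    [0,0,0,0,0,0,-1],
    [0,0,0,0,0,0,-1]
  ]
}}

```text
time: 23.35
tool_pos: [0.5095, -0.2228, 0.1332]
tool_rot: [0.006, 0.707, 0.707, -0.005]
contact_force: [-4.8, -17.6, 4.7]
gripper_width: 0.223
grasp_force: 58.9
```

Firm hard stop. I'll ease off, open and rise.

{"name": "move_arm", "arguments": {
  "rows": [
    [-0.3,0,0,0,0,0,-1],
    [-0.2,0,0,0,0,0,-0.8],
    [0,0,0,0,0,0,-0.3],
    [0,0,0,0,0,0,0.2],
    [0,0,0,0,0,0,0.2],
    [0,0,0,0,0,0,0.2],
    [0,0,-1,0,0,0,0.2],
    [0,0,-2,0,0,0,0.2],
    [0,0,-3,0,0,0,0.2],
    [0,0,-3,0,0,0,0.2],
    [0,0,-3,0,0,0,0.2],
    [-3,0,-3,0,0,0,0.2],
    [-3,-2,0,0,0,0,0.2],
    [-3,-2,0,0,0,0,0.2],
    [0,0,0,0,0,0,0.2],
    [0,0,0,0,0,0,0.2]
  ]
}}

```text
time: 24.68
tool_pos: [0.4694, -0.3115, 0.2812]
tool_rot: [0.001, 0.708, 0.706, 0.0]
contact_force: [-0.1, 0.1, 0.6]
gripper_width: 0.597
grasp_force: 0.0
```

Run:
```python
from h import *
from plant import manip
T=manip.grab_frame("top");S=manip.grab_frame("scene");W=manip.grab_frame("wrist");pickle.dump((T,S,W),open("ts8.pkl","wb"))
F=pickle.load(open("f0.pkl","rb"));_,_,s=cur();print(s["tool_pos"],s["contact_force"],s["time"])
def blobs(img,box,fn,mn=25):
    x0,y0,x1,y1=box;c=img[y0:y1,x0:x1];m=fn(c).astype(np.uint8);n,l,st,ce=cv2.connectedComponentsWithStats(m)
    return [(st[i,0]+x0,st[i,1]+y0,st[i,2],st[i,3],st[i,4],(ce[i]+[x0,y0]).round(1).tolist()) for i in range(1,n) if st[i,4]>mn]
g=lambda c:cv2.cvtColor(c,cv2.COLOR_BGR2GRAY)
print("top plate bright",blobs(T["img"],(322,120,372,200),lambda c:g(c)>150,60))
print("rack now",blobs(T["img"],(160,180,285,225),lambda c:g(c)>130,60));print("rack before",blobs(F["top"]["img"],(160,180,285,225),lambda c:g(c)>130,60))
print("crank top",blobs(T["img"],(380,170,430,215),lambda c:g(c)<50))
# bystander change: diff of images
for nm,a,b in (("top",T["img"],F["top"]["img"]),("scene",S["img"],F["scene"]["img"])):
    d=cv2.absdiff(a,b).max(2)>40;d=cv2.morphologyEx(d.astype(np.uint8),cv2.MORPH_OPEN,np.ones((3,3)))
    n,l,st,ce=cv2.connectedComponentsWithStats(d);print(nm,[st[i].tolist() for i in range(1,n) if st[i,4]>30])
gm=g(T["img"]);np.set_printoptions(linewidth=250);print(gm[130:200:3,320:372:3])
```

```text
[ 0.47041669 -0.30958645  0.28052852] [ 0.17243716  0.54889481 -0.33434281] 24.8333
top plate bright [(np.int32(359), np.int32(121), np.int32(8), np.int32(14), np.int32(80), [362.8, 126.9]), (np.int32(323), np.int32(123), np.int32(8), np.int32(15), np.int32(81), [327.5, 130.5]), (np.int32(330), np.int32(151), np.int32(28), np.int32(10), np.int32(186), [344.6, 154.6]), (np.int32(331), np.int32(160), np.int32(28), np.int32(9), np.int32(182), [343.7, 164.9]), (np.int32(350), np.int32(173), np.int32(9), np.int32(27), np.int32(184), [354.2, 187.6]), (np.int32(322), np.int32(174), np.int32(12), np.int32(26), np.int32(289), [327.3, 186.9]), (np.int32(337), np.int32(174), np.int32(9), np.int32(26), np.int32(164), [341.2, 187.4]), (np.int32(363), np.int32(184), np.int32(6), np.int32(16), np.int32(81), [365.5, 191.7])]
rack now [(np.int32(160), np.int32(180), np.int32(76), np.int32(45), np.int32(2018), [190.4, 206.6]), (np.int32(237), np.int32(180), np.int32(48), np.int32(7), np.int32(138), [267.5, 181.3])]
rack before [(np.int32(160), np.int32(180), np.int32(76), np.int32(45), np.int32(1957),
[... 2405 characters left out ...]
 73  73 130 112 109 117]
 [165 164 155 163 146 131 115 133 155 131 117 150 159 130 128 115 111 115]
 [166 167 151 198 182 129 113 208 155 130 141 186 160 127 127 116 114 115]
 [166 166 157 200 179 131 152 205 159 126 154 169 199 129 126 115 117 115]
 [166 164 151 199 187 130 154 207 164 130 154 169 202 127 147 157 150 115]
 [166 165 151 195 188 130 164 195 169 130 166 168 201 128 146 154 148 117]
 [166 165 153 196 192 132 165 184 174 133 140 160 201 130 148 160 152 109]
 [166 166 164 188 191 132 164 178 181 133 142 163 199 129 148 161 156 119]
 [166 165 162 189 197 130 164 174 185 131 140 156 200 127 127 167 154 112]
 [166 164 162 182 199 131 142 164 190 128 141 150 201 128 129 163 162 111]]
```

Run:
```python
from h import *
T,S,W=pickle.load(open("ts8.pkl","rb"));F=pickle.load(open("f0.pkl","rb"))
for n,(x,y,r) in {"beaker":(287,241,17),"jar":(206,257,15),"amber":(271,143,18),"wash":(492,172,16),"weight":(477,249,12)}.items():
    t=F["top"]["img"][y-r:y+r,x-r:x+r];q=T["img"][y-r-8:y+r+8,x-r-8:x+r+8]
    m=cv2.matchTemplate(q,t,cv2.TM_CCOEFF_NORMED);_,v,_,loc=cv2.minMaxLoc(m);print(n,round(v,3),np.array(loc)-8)
# predicted coupon outline rows in top view for several leans, thickness
def ext(f,o,yaw,lean,t):
    R=Rot.from_euler('z',yaw,degrees=True).as_matrix()@Rot.from_euler('y',-lean,degrees=True).as_matrix()
    P=[proj(f,o+R@np.array(c)) for c in ((t,0,0),(0,0,.09),(t,0,.09),(t,0,.012))];return np.round(P,1).tolist()
print("rack near",ext(T,np.array([.4822+.045,.138,.026]),-4.6,30,.012))
for lean in (20,25,30,35): print(lean,ext(T,np.array([.634,-.068,.037]),2.5,lean,.012))
g=cv2.cvtColor(T["img"],cv2.COLOR_BGR2GRAY).astype(int);g0=cv2.cvtColor(F["top"]["img"],cv2.COLOR_BGR2GRAY).astype(int)
print("now",g[138:178,338:342].mean(1).round().astype(int).tolist());print("rack0",g0[185:225,252:256].mean(1).round().astype(int).tolist())
# scene view of coupon
h=cv2.cvtColor(S["img"],cv2.COLOR_BGR2GRAY);m=(h[185:265,330:390]>170).astype(np.uint8);n,l,st,c=cv2.connectedComponentsWithStats(m)
print([(st[i].tolist()) for i in range(1,n) if st[i,4]>40])
```

```text
beaker 0.952 [0 0]
jar 0.988 [0 0]
amber 0.986 [0 0]
wash 0.755 [0 0]
weight 0.305 [ 1 -7]
rack near [[256.3, 195.9], [248.7, 216.6], [248.7, 211.8], [255.4, 197.8]]
20 [[342.7, 151.6], [344.5, 162.6], [344.3, 157.2], [342.9, 152.3]]
25 [[342.7, 151.7], [344.5, 166.1], [344.4, 160.8], [342.9, 152.8]]
30 [[342.8, 151.8], [344.6, 169.5], [344.5, 164.4], [343.0, 153.4]]
35 [[342.8, 152.0], [344.6, 172.8], [344.6, 167.8], [343.0, 154.0]]
now [85, 90, 92, 92, 90, 92, 94, 75, 24, 30, 27, 16, 42, 137, 184, 180, 179, 180, 181, 184, 127, 131, 130, 128, 179, 176, 210, 196, 198, 199, 212, 67, 98, 102, 76, 80, 120, 118, 146, 148]
rack0 [34, 36, 36, 35, 36, 37, 34, 23, 25, 30, 17, 24, 132, 164, 162, 160, 162, 162, 162, 162, 162, 161, 162, 161, 162, 160, 159, 157, 183, 186, 184, 185, 192, 116, 118, 120, 122, 121, 118, 118]
[[0, 0, 20, 20, 220], [0, 0, 60, 80, 1558]]
```

Run:
```python
from h import *
T,S,W=pickle.load(open("ts8.pkl","rb"));F=pickle.load(open("f0.pkl","rb"))
for n,(x,y,r) in {"wash":(240,316,22),"weight":(203,278,10)}.items():
    t=F["scene"]["img"][y-r:y+r,x-r:x+r];q=S["img"][y-r-8:y+r+8,x-r-8:x+r+8]
    m=cv2.matchTemplate(q,t,cv2.TM_CCOEFF_NORMED);_,v,_,loc=cv2.minMaxLoc(m);print(n,round(v,3),np.array(loc)-8)
from plant import manip
print(manip.job_done())
```

```text
wash 0.995 [0 0]
weight 0.996 [0 0]
the job is handed in; nothing more can be done
None
```

The 12 mm coupon is in the carriage holder, released and leaning at 30°, the crank is wound to its hard stop, and the job is handed in at about 25 s; the other coupons and bystanders look unmoved, but pressing the coupon down pushed the carriage in about 3 mm before release.

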